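# Press the screens home on the repaired phones

## Task

Two or three repaired phones lie on the left with their screens only laid in, the top edge still standing proud. Slide each phone in turn, flat on the bench, into the hand press with its top end against the fence, pull the press lever to press the screen fully home, let the lever go back up, and slide the phone out to lie wholly on the green finished mat. The phones are delicate: never lift or tip them, push them only gently, press the screens shut with the press alone, and leave everything else on the bench where it is.

Things in the scene. Friction and masses are not known exactly. Their poses are not given: they have to be found in the camera images.
- phone_a: Rugged phone, orange frame with black corner bands, screen up, about 0.3 kg, slides at 2 to 5 N (absent in some runs). Frame 150 (its x) x 72 (y) x 12 mm tall, upright sides; 14 mm tall with the screen shut. Origin: centre of the underside. +x is the top end (light earpiece slit); at the start it points within 15 degrees of straight away from the robot (world +x).
- screen_a (a joint): Screen of phone_a: black glass 144 x 66 x 2 mm on top of the frame, 3 mm inside its outline, hinged at the bottom (-x) end. Rad: 0 = shut flush; starts at 0.030 to 0.042 (top edge 4 to 6 mm proud), home below 0.007. Stiff clips: it stays where left and takes about 40 N at the top edge to go down.
- phone_a_lip (a point): Middle of the top edge of the screen of phone_a, on the glass; 14 mm above the underside when shut.
- phone_b: Rugged phone, silver-grey frame with black corner bands, screen up, about 0.3 kg, slides at 2 to 5 N (absent in some runs). Frame 150 (its x) x 72 (y) x 12 mm tall, upright sides; 14 mm tall with the screen shut. Origin: centre of the underside. +x is the top end (light earpiece slit); at the start it points within 15 degrees of straight away from the robot (world +x).
- screen_b (a joint): Screen of phone_b: black glass 144 x 66 x 2 mm on top of the frame, 3 mm inside its outline, hinged at the bottom (-x) end. Rad: 0 = shut flush; starts at 0.030 to 0.042 (top edge 4 to 6 mm proud), home below 0.007. Stiff clips: it stays where left and takes about 40 N at the top edge to go down.
- phone_b_lip (a point): Middle of the top edge of the screen of phone_b, on the glass; 14 mm above the underside when shut.
- phone_c: Rugged phone, yellow frame with black corner bands, screen up, about 0.3 kg, slides at 2 to 5 N (absent in some runs). Frame 150 (its x) x 72 (y) x 12 mm tall, upright sides; 14 mm tall with the screen shut. Origin: centre of the underside. +x is the top end (light earpiece slit); at the start it points within 15 degrees of straight away from the robot (world +x).
- screen_c (a joint): Screen of phone_c: black glass 144 x 66 x 2 mm on top of the frame, 3 mm inside its outline, hinged at the bottom (-x) end. Rad: 0 = shut flush; starts at 0.030 to 0.042 (top edge 4 to 6 mm proud), home below 0.007. Stiff clips: it stays where left and takes about 40 N at the top edge to go down.
- phone_c_lip (a point): Middle of the top edge of the screen of phone_c, on the glass; 14 mm above the underside when shut.
- press: Green C-frame hand press, fixed. Origin: on the bench, at the centre of a loaded phone (black bed sheet, level with the bench); x into the press, y left. Loaded: phone along x, top end on the low fence (face at x=75, 110 wide, 12 high). Head 56 mm wide, front at x=28, 110 to 180 mm above the bench; column from x=95 (all mm). Below the head it is open in front and at both sides.
- ram_pad (a point): Centre of the underside of the black rubber press pad (34 mm across), at x = +55 mm, y = 0 of the press; 32 mm above the bench when up. It comes down 29.5 mm per rad of the lever and rides on a stiff buffer spring (9 N/mm): a screen is home from about 0.82 rad, a little before the stop.
- press_lever (a joint): Press lever angle in rad: 0 = at rest, leaning 0.45 rad back from upright (away from the robot); 0.9 = at its stop, 0.45 rad forward of upright, towards the robot. A damped spring brings it back to 0 when let go (about a second). The pull at the handle is 3 N at first, 6 N near the stop, and up to 22 N with a phone under the pad.
- lever_grip (a point): Middle of the red handle bar, 23 mm thick and 85 mm long, that sticks out level to the right (-y of the press) from the top of the lever rod, parallel to the hinge axis and 150 mm from it; free on all sides. In the press frame at x = +149, y = -94, z = 280 mm at rest and x = +19, z = 280 mm at the stop.
- lever_hinge (a point): Lever hinge on the right of the head, at x = +84, y = -46, z = 145 mm of the press; its axis is the y of the press, so the handle swings in an x-z plane of the press, over the top, towards the robot.
- done_mat: Green mat with a white border for finished phones, right of the press: 250 (its x) x 340 mm (its y), flat (1 mm, phones slide freely on to it). Origin: its centre.
- flux_jar: Bystander: amber jar, 48 mm across, 50 mm tall; origin at the centre of its underside. Leave it alone.
- screwdriver: Bystander: blue-handled screwdriver, 170 mm long; origin at the centre of its underside. Leave it alone.
- solder_spool: Bystander: aluminium solder spool with black flanges, 60 mm across, 42 mm tall; origin at the centre of its underside. Leave it alone.
- brush: Bystander: small brush, 160 mm long; origin at the centre of its underside. Leave it alone.
- spudger: Bystander: black plastic pry stick, 145 mm long; origin at the centre of its underside. Leave it alone.
- mug: Bystander: white mug, 80 mm across, 95 mm tall; origin at the centre of its underside. Leave it alone.

How it is judged (in metres and radians):
At the end, for the whole second after the job is handed in: Each phone: screen top edge within 1 mm of flush, flat, still, wholly on the green mat (centre within 58 mm of the mat centre in mat x and 140 mm in y if it lies along mat x, 95 and 115 mm if turned over 34 degrees). Press lever back up (below 0.06 rad) (value of joint press_lever below 0.06 rad and z of phone_a_lip in the frame of phone_a below 0.015 m and linear speed of each of phone_a, phone_b, phone_c below 0.02 m/s and angle between each of phone_a, phone_b, phone_c's own z axis and vertical below 0.05 rad and height (world z) of each of phone_a, phone_b, phone_c below 0.006 m and ((angle between the x axis of phone_a and the x axis of done_mat, either way round below 0.6 rad and x of phone_a in the frame of done_mat between -0.058 and 0.058 m and y of phone_a in the frame of done_mat between -0.14 and 0.14 m) or (angle between the x axis of phone_a and the x axis of done_mat, either way round above 0.599 rad and x of phone_a in the frame of done_mat between -0.095 and 0.095 m and y of phone_a in the frame of done_mat between -0.115 and 0.115 m)) and z of phone_b_lip in the frame of phone_b below 0.015 m and ((angle between the x axis of phone_b and the x axis of done_mat, either way round below 0.6 rad and x of phone_b in the frame of done_mat between -0.058 and 0.058 m and y of phone_b in the frame of done_mat between -0.14 and 0.14 m) or (angle between the x axis of phone_b and the x axis of done_mat, either way round above 0.599 rad and x of phone_b in the frame of done_mat between -0.095 and 0.095 m and y of phone_b in the frame of done_mat between -0.115 and 0.115 m)) and z of phone_c_lip in the frame of phone_c below 0.015 m and ((angle between the x axis of phone_c and the x axis of done_mat, either way round below 0.6 rad and x of phone_c in the frame of done_mat between -0.058 and 0.058 m and y of phone_c in the frame of done_mat between -0.14 and 0.14 m) or (angle between the x axis of phone_c and the x axis of done_mat, either way round above 0.599 rad and x of phone_c in the frame of done_mat between -0.095 and 0.095 m and y of phone_c in the frame of done_mat between -0.115 and 0.115 m))); the robot touches nothing.
It fails at once if a phone is lifted off the bench (30 mm) or tipped (25 degrees) (height (world z) of any of phone_a, phone_b, phone_c above 0.03 m or angle between any of phone_a, phone_b, phone_c's own z axis and vertical above 0.44 rad).
It fails at once if the robot presses or shoves a phone with more than 36 N (contact force between any of the fingers, the arm and phone_a above 36 N or contact force between any of the fingers, the arm and phone_b above 36 N or contact force between any of the fingers, the arm and phone_c above 36 N).
It fails at once if a bystander is moved more than 40 mm (distance of any of flux_jar, screwdriver, solder_spool, brush, spudger, mug from where it was at the start of the episode above 0.04 m).
Of phone_a, phone_b, phone_c only 2 to 3 are there at a start; the rules pass over those that are not, and their reading is None.
At some moment in a run one of phone_a, phone_b, phone_c may be knocked a few centimetres aside while the robot is not near it.
Once in a run the grip may slacken for a moment while it holds something.
It also fails if it takes over 210 s, if anything falls off the work surface, if the arm or the gripper's body presses on something with over 40 N, if the wrist force passes 120 N, or if a joint passes its speed limit or range.

## Robot

A 7-joint arm with a two-finger parallel gripper is mounted at the origin on the work surface. World frame = base frame: x ahead of the robot, y to its left, z up, the work surface at z = 0. Lengths are in m, angles in degrees, forces in N, time in s.
With the tool pointing down it reaches from about 0.425 to 0.875 m from the base axis. Payload 4.7 kg.
Tool frame: the origin (TCP) lies at the centre of the arm's flange, where the gripper is bolted on; the fingertips stand 182 mm ahead of it and the grasp point (between the pads) lies 164 mm ahead of it (env.grip_depth is the distance from the TCP to the grasp point, in m); z points along the fingers, y is the line along which they close (so a half turn about z gives the same grasp; the last joint's range is limited). The gripper opens to 87 mm and grips with 3 to 60 N. Pads are 19 mm wide; open, the fingers measure 117 mm over their backs; the gripper's body (75 mm by 190 mm) begins 51 mm behind the grasp point.
Start: joints at [66.583, 18.392, -4.016, 83.108, 1.295, 78.541, -3.26], TCP at [0.267, -0.593, 0.405] pointing down, gripper open.
Joint ranges: [-163.93, 163.93], [-17.29, 119.83], [-79.2, 71.16], [3.27, 140.29], [-89.18, 269.18], [5.43, 117.66], [-154.24, 154.24]. Speed limits (degrees/s): [147.25, 147.25, 180, 180, 180, 180, 180].

## Interface

Orientations are given as [roll, pitch, yaw] about the fixed x, y, z axes, in that order (R = Rz(yaw) Ry(pitch) Rx(roll)).
In Python, from cell import env gives the robot as it stands. The module is installed in compiled form; this text tells all that it offers.
- The arm moves only by the tool send_rows, never from a script. Its arguments are lists of equal length, an entry for each row: "xyz": the shift along the tool's x, y, z in m, a list of three; "rotation": the turn, a rotation vector about the tool's x, y, z in rad, a list of three; "jaw": the opening, from 0 (shut) to 1 (fully open). A call has 1 to 20 rows; each row shifts and turns the commanded pose from where the row before left it, along the tool's axes as they then stand; what a row does not reach is not made up. A row lasts 1/10 s, in which the tool goes at most 50 mm and 8.59 degrees, less where a joint would pass 70% of its speed; a pose out of reach is approached as far as the arm can. A call is refused whole if a number of a shift passes 0.05 or a number of a turn 0.15, either way. A call with a gripper value outside its range is refused whole. The fingers move at their own pace and stop on an object; "newtons" is the grip in N (left out, the last holds). Time passes only in rows, so rows that do not move let the fingers close. It gives the time, the measured TCP pose, the force, the opening and the grip force at its end, in the units of the state.
- env.get_obs(): the state, without advancing time (a new reading comes with each control period).
- env.read_camera(name): name is "side" or "top" or "wrist"; returns a dict with "image" (384x512x3 uint8, blue, green, red), "fx", "fy", "cx", "cy" (pixels), "R" (3x3) and "t" (3): a world point X has camera coordinates R X + t. Camera axes: x right, y down, z forward; pixel columns grow to the right and rows downward; lengths in m; the calibration is good to about 2 mm. A picture is of the moment at which its call begins. There is no depth.
- env.sign_off(): hands the job in; it is judged then, once.
The state is a dict: "time_s": time; "qpos": joint angles; "joint_velocities": joint speeds; "effort": joint torques, N m; "tool_pos": TCP position; "tool_rot": TCP orientation; "force": force on the tool from outside, world axes, zero at the start; "wrist_torque": the same for the moment, N m; "grip_width": finger opening in m; "grasp_force": force on a finger pad.
Only numpy, scipy, OpenCV 4.12 (cv2) and the standard library are available. Lean on these libraries where they do the work, as an engineer would, in place of code of your own. Each camera call takes 0.05 s, during which the arm holds its last target. There are 200 camera calls.

## Working session

There is one attempt and no reset: what is moved stays moved. The work goes in short steps, Python scripts to look and compute and a tool call to move; the robot and the scene stay as the last step left them, time stands still between calls to the robot, and variables do not carry over. Pictures are saved under pics/ and viewed, at most 15 in all, crops included, and the job is handed in when it is done.

Besides the shell and the picture viewer there is one more tool, called after "Call:" as name(argument=value, ...) on one line, values as JSON. send_rows: Moves the arm, as the interface text tells. Its arguments: {"type":"object","properties":{"xyz":{"type":"array"},"rotation":{"type":"array"},"jaw":{"type":"array"},"newtons":{"type":"number"}},"required":["xyz","rotation","jaw"]}

```bash
mkdir -p pics
cat > h.py <<'E'
import numpy as np, cv2
from cell import env
from scipy.spatial.transform import Rotation as R
def cam(n): return env.read_camera(n)
def px2plane(c,u,v,z):
    d=np.array([(u-c['cx'])/c['fx'],(v-c['cy'])/c['fy'],1.]); Rm=np.array(c['R']);t=np.array(c['t'])
    o=-Rm.T@t; w=Rm.T@d; return o+w*(z-o[2])/w[2]
def proj(c,X):
    p=np.array(c['R'])@np.array(X)+np.array(c['t']); return np.array([c['fx']*p[0]/p[2]+c['cx'],c['fy']*p[1]/p[2]+c['cy']])
E
python3 - <<'E'
from h import *
o=env.get_obs(); print(o['tool_pos'],o['tool_rot'],o['grip_width'],o['force'],env.grip_depth)
for n in('top','side'):
    c=cam(n); cv2.imwrite(f'pics/{n}0.png',cv2.resize(c['image'],(800,600),interpolation=cv2.INTER_CUBIC)); print(n,c['fx'],c['cx'],c['cy'],-np.array(c['R']).T@c['t'])
E
```

```text
[ 0.26658069 -0.59258777  0.40364612] [-1.79889614e+02  5.66338728e-03  2.42256388e+01] 0.0869635828672863 [0.37181929 0.04532368 0.82023839] 0.1635
top 385.1307644026914 253.67038579670063 190.98852294885123 [ 0.3806568  -0.07033603  1.53500383]
side 349.0255660514381 259.1728021148772 188.24326777162332 [0.17124341 0.55802612 1.10330213]
```

View pics/top0.png

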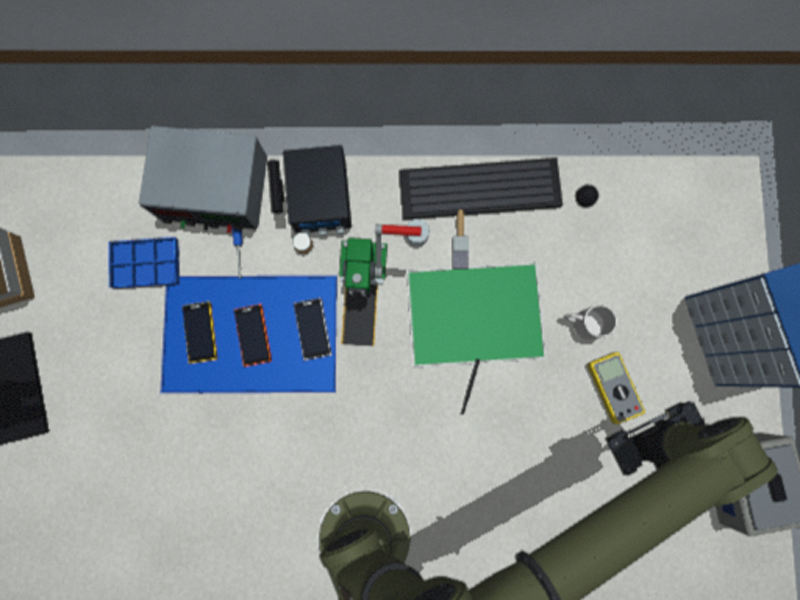

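View pics/side0.png

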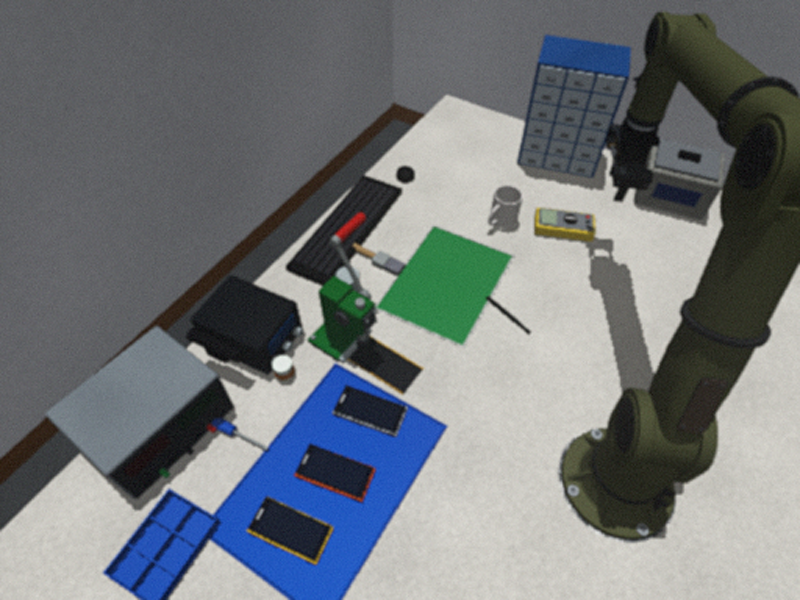

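The pictures show three phones on a blue mat. In 800x600 top-view pixels, yellow is near (200,331), orange near (253,335) and silver near (313,328). The press bed is near (359,317), the red handle near (402,230) and the green mat near (477,314).

```bash
cat >> h.py <<'E'
def big(m,n=1):
    cs,_=cv2.findContours(m.astype(np.uint8),cv2.RETR_EXTERNAL,cv2.CHAIN_APPROX_NONE)
    return sorted(cs,key=cv2.contourArea,reverse=True)[:n]
def topl(c,cnt,z): return np.array([px2plane(c,u,v,z)[:2] for u,v in cnt.reshape(-1,2)])
def rect(P,long=True):
    (cx,cy),(w,h),a=cv2.minAreaRect((P*1000).astype(np.float32))
    if w<h: w,h,a=h,w,a+90
    a=(a+90)%180-90
    return np.round([cx/1000,cy/1000,w/1000,h/1000,a],4)
def tri(c1,p1,c2,p2):
    A=[];b=[]
    for c,(u,v) in((c1,p1),(c2,p2)):
        Rm=np.array(c['R']);t=np.array(c['t']);o=-Rm.T@t;d=Rm.T@np.array([(u-c['cx'])/c['fx'],(v-c['cy'])/c['fy'],1.]);d/=np.linalg.norm(d)
        M=np.eye(3)-np.outer(d,d);A.append(M);b.append(M@o)
    return np.linalg.lstsq(np.vstack(A),np.hstack(b),rcond=None)[0]
def hsv(c): return [x.astype(int) for x in cv2.split(cv2.cvtColor(c['image'],cv2.COLOR_BGR2HSV))]
def bluemat(c):
    H,S,V=hsv(c); m=((H>100)&(H<130)&(S>150)&(V>60)).astype(np.uint8)
    cn=max(big(m,6),key=cv2.contourArea); hull=np.zeros_like(m); cv2.fillPoly(hull,[cv2.convexHull(cn)],1); return m,hull
def phones(c):
    m,hull=bluemat(c); k=cv2.erode(hull,np.ones((3,3)))*(1-m)
    k=cv2.morphologyEx(k,cv2.MORPH_OPEN,np.ones((3,3)))
    return [x for x in big(k,3) if cv2.contourArea(x)>300]
E
python3 - <<'E'
from h import *
ct,cs=cam('top'),cam('side')
print(np.round(np.array(ct['R']),3).tolist())
for c in(ct,cs):
    for p in phones(c):
        M=cv2.moments(p); print('phone',round(M['m10']/M['m00'],1),round(M['m01']/M['m00'],1),rect(topl(c,p,0.012)))
g=[]
for c in(ct,cs):
    H,S,V=hsv(c); red=((H<8)|(H>172))&(S>150)&(V>110)
    r=big(red,1)[0]; box=cv2.minAreaRect(r); bp=cv2.boxPoints(box); 
    e=sorted([(bp[i]+bp[(i+1)%4])/2 for i in range(4)],key=lambda q:-np.linalg.norm(q-box[0]))[:2]
    print('red',box,[x.tolist() for x in e]); g.append((box[0],sorted(e,key=lambda q:q[0] if c is ct else -q[1])))
print('grip',tri(ct,g[0][0],cs,g[1][0]),[tri(ct,a,cs,b) for a,b in zip(g[0][1],g[1][1])])
for c in(ct,cs):
    H,S,V=hsv(c); gm=(H>55)&(H<85)&(S>120)&(V>60)
    print('mat',rect(topl(c,big(gm,1)[0],0.001)))
cv2.imwrite('pics/press.png',cv2.resize(np.hstack([ct['image'][125:235,200:300],cs['image'][130:260,180:280][:110]]),(800,440),interpolation=cv2.INTER_CUBIC))
E
```

```text
[[-0.004, -1.0, 0.005], [-0.991, 0.003, -0.134], [0.134, -0.006, -0.991]]
phone 143.8 168.6 [ 0.6897  0.3157  0.3467  0.0901 88.3047]
phone 94.0 203.4 [0.5063 0.5684 0.2349 0.1273 2.7232]
phone 161.3 214.3 [ 0.4961  0.286   0.1523  0.0758 11.2181]
phone 150.7 295.1 [ 0.6526  0.3312  0.3461  0.0945 74.7217]
phone 141.3 369.9 [ 0.5459  0.5284  0.213   0.0984 31.6032]
phone 186.1 339.1 [0.4999 0.4203 0.1516 0.076  8.9158]
red ((256.4720764160156, 146.890869140625), (23.29778480529785, 4.844799518585205), 4.085616588592529) [[244.852783203125, 146.0609130859375], [268.09136962890625, 147.7208251953125]]
red ((224.06195068359375, 143.57080078125), (5.268036842346191, 20.789932250976562), 48.8140754699707) [[231.8849639892578, 136.7256622314453], [216.2389373779297, 150.4159393310547]]
grip [ 0.69571374 -0.08821188  0.28990336] [array([ 0.69906121, -0.04956883,  0.2894687 ]), array([ 0.69167659, -0.12688906,  0.29178534])]
mat [  0.5507  -0.2818   0.3234   0.2359 -86.5412]
mat [  0.5491  -0.2825   0.3203   0.235  -86.4468]
```

View pics/press.png

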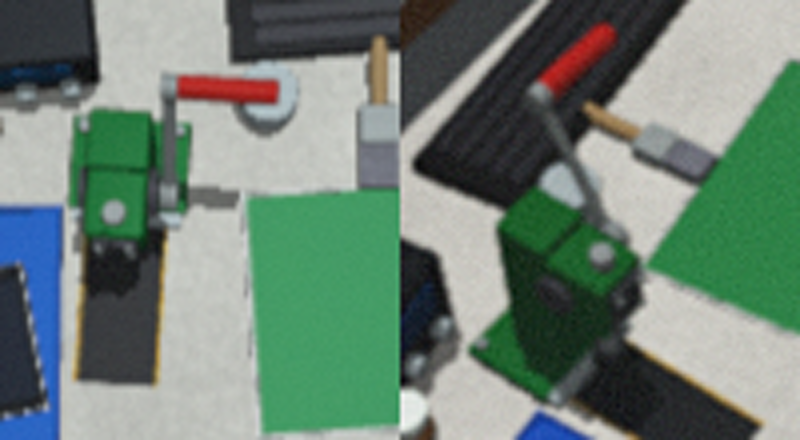

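The crop shows the lever at rest with the handle out to the right over the spool, and the bed sheet edges leaning slightly to -y. I'll refine the phone and bed measurements.

```bash
cat >> h.py <<'E'
def region(c,pts,z=0.012):
    m=np.zeros(c['image'].shape[:2],np.uint8); cv2.fillPoly(m,[np.array([proj(c,(*p,z)) for p in pts],np.int32)],1); return m
def notblue(c):
    H,S,V=hsv(c); return (~((H>95)&(H<135)&(S>120)&(V>45))).astype(np.uint8)
def find(c,reg,z=0.013,mask=None):
    """phone blobs: non-background in region -> (x,y,len,wid,yaw,frame hsv)"""
    m=(notblue(c) if mask is None else mask)*region(c,reg); m=cv2.morphologyEx(m,cv2.MORPH_OPEN,np.ones((5,5))); out=[]
    for p in big(m,6):
        r=rect(topl(c,p,z))
        if .12<r[2]<.18 and .055<r[3]<.1:
            M=cv2.moments(p); b=np.zeros_like(m); cv2.drawContours(b,[p],-1,1,2); H,S,V=hsv(c); k=(b>0)&(V>70)&((H<95)|(H>135)|(S<60))
            out.append((r,(round(M['m10']/M['m00'],1),round(M['m01']/M['m00'],1)),int(np.median(H[k])),int(np.median(S[k]))))
    return sorted(out,key=lambda q:q[0][1])
LEFT=[(.40,.09),(.40,.52),(.62,.52),(.63,.09)]
E
python3 - <<'E'
from h import *
ct,cs=cam('top'),cam('side')
T,S_=find(ct,LEFT),find(cs,LEFT)
for c,L in((ct,T),(cs,S_)):
    for r in L: print(r[0].tolist(),r[1:])
if len(T)==len(S_):
    for a,b in zip(T,S_): print('tri',tri(ct,a[1],cs,b[1]))
for c in(ct,cs):
    H,S,V=hsv(c); d=((V<75)&(S<110)).astype(np.uint8)*region(c,[(.44,-.06),(.44,.08),(.555,.08),(.555,-.06)],0)
    p=big(d)[0]; P=topl(c,p,0); print('bed',rect(P), P.min(0),P.max(0))
    for lo,hi in((.47,.49),(.51,.53)):
        q=P[(P[:,0]>lo)&(P[:,0]<hi)]; m=q[:,1].mean(); print(q[q[:,1]>m].mean(0),q[q[:,1]<m].mean(0))
    gm=((H>55)&(H<85)&(S>100)).astype(np.uint8)*region(c,[(.40,-.5),(.40,-.09),(.72,-.07),(.7,-.5)],0)
    print('mat',rect(topl(c,big(gm)[0],.001)))
E
```

```text
[0.5102, 0.1352, 0.1485, 0.0726, 9.3749] ((199.6, 210.5), 106, 29)
[0.4951, 0.2859, 0.1491, 0.0752, 11.2205] ((161.6, 214.6), 99, 105)
[0.5034, 0.4176, 0.1515, 0.0734, 6.5222] ((127.8, 213.0), 25, 98)
[0.5074, 0.1381, 0.148, 0.0711, 11.1444] ((237.0, 262.8), 109, 29)
bed [ 0.5146  0.0191  0.0841  0.0717 -0.2012] [ 0.4724282  -0.01666253] [0.55674236 0.05506097]
[0.47859175 0.04301237] [ 0.47705874 -0.00170274]
[0.5205624 0.0512877] [ 0.52033545 -0.01663646]
mat [  0.5503  -0.2814   0.3255   0.2371 -86.5267]
bed [ 0.5155  0.0163  0.0881  0.0711 -3.1453] [ 0.47084875 -0.02044832] [0.5584989  0.05329235]
[0.47625956 0.04031377] [ 0.47653878 -0.00606275]
[0.52010611 0.04940489] [ 0.51977439 -0.01812591]
mat [  0.5494  -0.2824   0.3239   0.2376 -86.3157]
```

Run:
```python
from h import *
ct,cs=cam('top'),cam('side')
for n,c in(('top',ct),('side',cs)):
    H,S,V=hsv(c); m=((H>10)&(H<30)&(S>90)&(V>70)).astype(np.uint8)*region(c,[(.44,-.06),(.44,.075),(.6,.075),(.6,-.06)],0)
    P=np.array([px2plane(c,u,v,0)[:2] for v,u in zip(*np.nonzero(m))])
    for nm,q in(('L',P[P[:,1]>.017]),('R',P[P[:,1]<.017])):
        if len(q)>5:
            vx,vy,x0,y0=cv2.fitLine(q.astype(np.float32),cv2.DIST_HUBER,0,.001,.001).ravel(); print(n,nm,len(q),'yaw',np.degrees(np.arctan(vy/vx)).round(2),'y@.5',(y0+(.5-x0)*vy/vx).round(4),q[:,0].min(),q[:,0].max())
    w=((S<60)&(V>120)).astype(np.uint8)
c=cs; img=cs['image']
cv2.imwrite('pics/s1.png',cv2.resize(img[180:384,130:290],(640,816))[:600])
```

```text
top L 38 yaw -4.23 y@.5 0.0591 0.47665663792852464 0.5972416919308583
top R 41 yaw -2.93 y@.5 -0.0202 0.47241421894274754 0.6010726142934595
side L 35 yaw -3.82 y@.5 0.0558 0.47499125192112235 0.5639106838896532
side R 44 yaw -3.43 y@.5 -0.0215 0.4720041986150718 0.5990014516041763
```

View pics/s1.png

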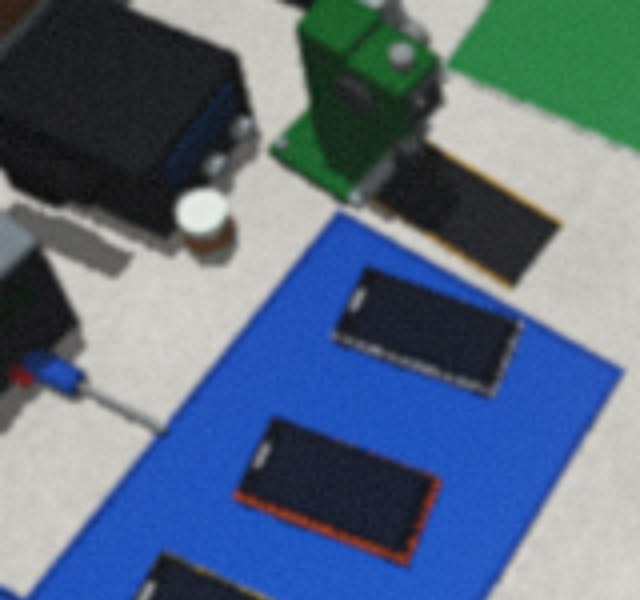

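Press pose: origin about (0.553, 0.015), yaw about -3.6°, with the bed edges and the handle agreeing. Now a move planner, then I approach the silver phone.

```bash
cat >> h.py <<'E'
PO=np.array([.553,.015]); PY=-3.6; MO=np.array([.550,-.282]); MY=3.5
def fr(o,yaw,x,y):
    a=np.radians(yaw); return o+np.array([np.cos(a)*x-np.sin(a)*y,np.sin(a)*x+np.cos(a)*y])
def plan(*wps):
    """wps: (x,y,z,yaw,rows). tool-frame per-row shift, turn first in own rows is avoided: turn printed as total tool-z rad"""
    o=env.get_obs(); p=np.array(o['tool_pos']); r=R.from_euler('xyz',o['tool_rot'],degrees=True)
    print('t',round(o['time_s'],1),'at',p.round(4),np.round(o['tool_rot'],2),'w',round(o['grip_width'],4),'F',np.round(o['force'],1))
    for x,y,z,yaw,n in wps:
        q=np.array([x,y,z]); rn=R.from_euler('xyz',[180,0,yaw],degrees=True)
        rv=(r.inv()*rn).as_rotvec(); d=rn.inv().apply(q-p)
        print('turn',rv.round(4),'then per row x',n,(d/n).round(4),'tot',d.round(4)); p,r=q,rn
E
python3 - <<'E'
from h import *
g=fr(np.array([.509,.136]),10,-.045,0); print(g)
plan((.50,-.25,.40,10,10),(g[0],g[1],.30,10,12))
E
```

```text
[0.46468365 0.12818583]
t 0.4 at [ 0.2666 -0.5928  0.4046] [-179.99    0.     24.22] w 0.0868 F [-0.5  0.2 -0.9]
turn [-2.000e-04  1.000e-04  2.482e-01] then per row x 10 [ 0.0289 -0.0297  0.0005] tot [ 0.2893 -0.297   0.0046]
turn [0. 0. 0.] then per row x 12 [ 0.0026 -0.0315  0.0083] tot [ 0.0309 -0.3786  0.1   ]
```

Call:
send_rows(xyz=[[0,0,0],[0,0,0],[0.029,-0.03,0],[0.029,-0.03,0],[0.029,-0.03,0],[0.029,-0.03,0],[0.029,-0.03,0],[0.029,-0.03,0],[0.029,-0.03,0],[0.029,-0.03,0],[0.029,-0.03,0],[0.029,-0.03,0]], rotation=[[0,0,0.124],[0,0,0.124],[0,0,0],[0,0,0],[0,0,0],[0,0,0],[0,0,0],[0,0,0],[0,0,0],[0,0,0],[0,0,0],[0,0,0]], jaw=[1,1,1,1,1,1,1,1,1,1,1,1])

```text
time_s: 1.6
tool_pos: [0.5007, -0.2454, 0.4051]
tool_rot: [180.0, -0.0, 10.0]
force: [0.1, -0.5, 0.8]
grip_width: 0.087
grasp_force: 0.0
```

Call:
send_rows(xyz=[[0.0026,-0.031,0.008],[0.0026,-0.031,0.008],[0.0026,-0.031,0.008],[0.0026,-0.031,0.008],[0.0026,-0.031,0.008],[0.0026,-0.031,0.008],[0.0026,-0.031,0.008],[0.0026,-0.031,0.008],[0.0026,-0.031,0.008],[0.0026,-0.031,0.008],[0.0026,-0.031,0.008],[0.0026,-0.031,0.008],[0,0,0],[0,0,0]], rotation=[[0,0,0],[0,0,0],[0,0,0],[0,0,0],[0,0,0],[0,0,0],[0,0,0],[0,0,0],[0,0,0],[0,0,0],[0,0,0],[0,0,0],[0,0,0],[0,0,0]], jaw=[1,1,1,1,1,1,1,1,1,1,1,1,1,1])

```text
time_s: 3.0
tool_pos: [0.4659, 0.1253, 0.3087]
tool_rot: [180.0, 0.0, 10.1]
force: [0.1, -0.4, -0.0]
grip_width: 0.0873
grasp_force: 0.0
```

Run:
```python
from h import *
c=cam('wrist'); cv2.imwrite('pics/w0.png',c['image']); print(c['fx'],-np.array(c['R']).T@c['t'])
g=fr(np.array([.509,.136]),10,-.045,0)
for r in find(c,[(.38,.02),(.38,.24),(.62,.24),(.62,.065)]): print(r[0].tolist(),r[1:])
plan((g[0],g[1],.186,10,10))
```

```text
322.55090744403094 [0.54104393 0.13823532 0.28844534]
[0.512, 0.1347, 0.1486, 0.0723, 11.3147] ((253.2, 121.9), 108, 40)
t 3.0 at [0.4663 0.1243 0.3088] [179.96  -0.    10.01] w 0.087 F [ 0.6 -0.3  0.3]
turn [ 0.0007 -0.0001  0.0001] then per row x 10 [-0.0001 -0.0004  0.0123] tot [-0.0009 -0.0041  0.1228]
```

View pics/w0.png

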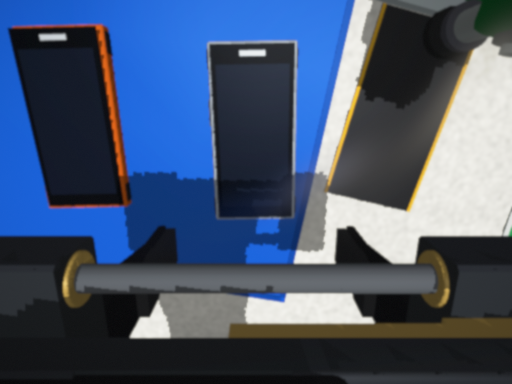

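Call:
send_rows(xyz=[[0,-0.0025,0],[0,0,0.0123],[0,0,0.0123],[0,0,0.0123],[0,0,0.0123],[0,0,0.0123],[0,0,0.0123],[0,0,0.0123],[0,0,0.0123],[0,0,0.0123],[0,0,0.0123],[0,0,0],[0,0,0],[0,0,0],[0,0,0],[0,0,0],[0,0,0]], rotation=[[0,0,-0.014],[0,0,0],[0,0,0],[0,0,0],[0,0,0],[0,0,0],[0,0,0],[0,0,0],[0,0,0],[0,0,0],[0,0,0],[0,0,0],[0,0,0],[0,0,0],[0,0,0],[0,0,0],[0,0,0]], jaw=[1,1,1,1,1,1,1,1,1,1,1,1,0.75,0.75,0.75,0.75,0.75], newtons=9)

```text
time_s: 4.75
tool_pos: [0.466, 0.1273, 0.1863]
tool_rot: [180.0, -0.1, 10.8]
force: [1.8, -0.2, 2.8]
grip_width: 0.0719
grasp_force: 9.0
```

Run:
```python
from h import *
c=cam('wrist')
for r in find(c,[(.38,.02),(.38,.24),(.62,.24),(.62,.065)]): print(r[0].tolist(),r[1:])
o=env.get_obs(); print(o['grasp_force'])
p=np.array(o['tool_pos'][:2])
a=fr(np.array([.495,PO[1]+.0035]),PY,-.045,0); b=fr(PO,PY,-.045,0); print(a,b)
plan((a[0],a[1],.186,PY,12),(b[0],b[1],.186,PY,10))
```

```text
9.000099152326584
[0.4500888  0.02132557] [0.5080888  0.01782557]
t 4.8 at [0.466  0.1273 0.1863] [ 1.7998e+02 -6.0000e-02  1.0810e+01] w 0.0716 F [-0.8 -0.2  3.8]
turn [ 0.0003 -0.0012  0.2515] then per row x 12 [-0.0008  0.0089  0.    ] tot [-0.0092  0.1068  0.0003]
turn [0. 0. 0.] then per row x 10 [ 0.0058 -0.     -0.    ] tot [ 0.0581 -0.0001 -0.    ]
```

Call:
send_rows(xyz=[[0,0,0],[0,0,0],[0,0,0],[0,0,0],[0,0,0],[-0.0008,0.009,0],[-0.0008,0.009,0],[-0.0008,0.009,0],[-0.0008,0.009,0],[-0.0008,0.009,0],[-0.0008,0.009,0],[-0.0008,0.009,0],[-0.0008,0.009,0],[-0.0008,0.009,0],[-0.0008,0.009,0],[-0.0008,0.009,0],[-0.0008,0.009,0],[0,0,0]], rotation=[[0,0,0.05],[0,0,0.05],[0,0,0.05],[0,0,0.05],[0,0,0.05],[0,0,0],[0,0,0],[0,0,0],[0,0,0],[0,0,0],[0,0,0],[0,0,0],[0,0,0],[0,0,0],[0,0,0],[0,0,0],[0,0,0],[0,0,0]], jaw=[0.75,0.75,0.75,0.75,0.75,0.75,0.75,0.75,0.75,0.75,0.75,0.75,0.75,0.75,0.75,0.75,0.75,0.75])

```text
time_s: 6.6
tool_pos: [0.4495, 0.0182, 0.1862]
tool_rot: [179.9, -0.0, -3.6]
force: [0.3, -0.2, 7.7]
grip_width: 0.0722
grasp_force: 9.0
```

Run:
```python
from h import *
b=fr(PO,PY,-.045,0); plan((b[0],b[1],.186,PY,10))
c=cam('wrist'); t=cam('top'); s=cam('side')
cv2.imwrite('pics/w1.png',np.vstack([np.hstack([cv2.resize(c['image'],(400,300)),cv2.resize(t['image'][120:240,180:340],(400,300))]),np.hstack([cv2.resize(s['image'][150:300,150:350],(400,300))]*2)]))
```

```text
t 6.6 at [0.4495 0.0182 0.1862] [ 1.7995e+02 -3.0000e-02 -3.6200e+00] w 0.0722 F [ 0.3 -0.2  7.7]
turn [ 0.0009 -0.0006 -0.0004] then per row x 10 [ 0.0058 -0.0003  0.    ] tot [ 0.0585 -0.0033  0.0002]
```

View pics/w1.png

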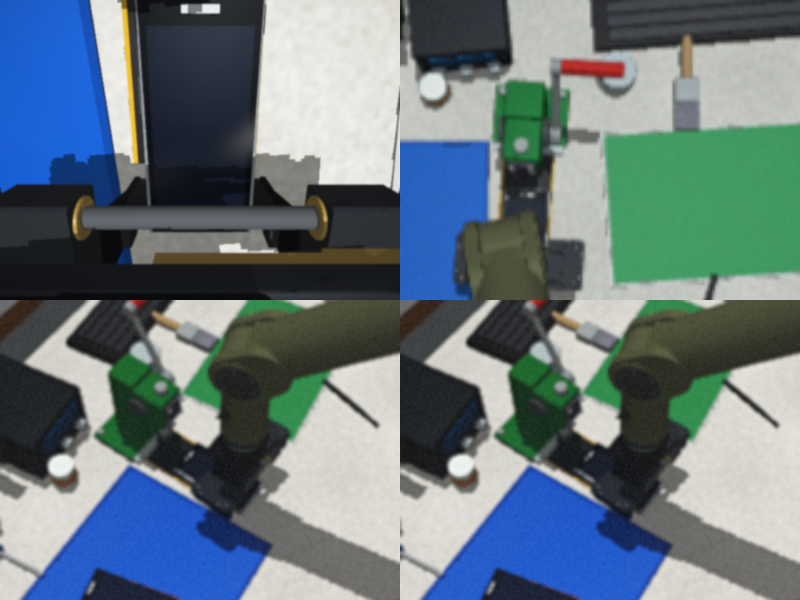

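Call:
send_rows(xyz=[[0.005,-0.001,0],[0.005,-0.001,0],[0.005,-0.001,0],[0.005,-0.0003,0],[0.005,0,0],[0.005,0,0],[0.005,0,0],[0.005,0,0],[0.005,0,0],[0.005,0,0],[0.002,0,0],[0.002,0,0],[0.002,0,0],[0.002,0,0],[0,0,0]], rotation=[[0,0,0],[0,0,0],[0,0,0],[0,0,0],[0,0,0],[0,0,0],[0,0,0],[0,0,0],[0,0,0],[0,0,0],[0,0,0],[0,0,0],[0,0,0],[0,0,0],[0,0,0]], jaw=[0.75,0.75,0.75,0.75,0.75,0.75,0.75,0.75,0.75,0.75,0.75,0.75,0.75,0.75,0.75])

```text
time_s: 8.25
tool_pos: [0.5053, 0.0179, 0.1848]
tool_rot: [179.8, 0.4, -3.6]
force: [-4.3, -0.4, 7.8]
grip_width: 0.0717
grasp_force: 9.0
```

Call:
send_rows(xyz=[[0.001,0,0],[0.001,0,0],[0.001,0,0],[0,0,0]], rotation=[[0,0,0],[0,0,0],[0,0,0],[0,0,0]], jaw=[0.75,0.75,0.75,0.75])

```text
time_s: 8.65
tool_pos: [0.5081, 0.0178, 0.1848]
tool_rot: [179.8, 0.4, -3.6]
force: [-6.2, 0.8, 6.3]
grip_width: 0.0717
grasp_force: 9.0
```

Call:
send_rows(xyz=[[0.001,0,0],[0.001,0,0],[0.001,0,0],[0.001,0,0],[0,0,0]], rotation=[[0,0,0],[0,0,0],[0,0,0],[0,0,0],[0,0,0]], jaw=[0.75,0.75,0.75,0.75,0.75])

```text
time_s: 9.15
tool_pos: [0.5121, 0.0175, 0.1848]
tool_rot: [179.8, 0.4, -3.6]
force: [-5.7, 0.3, 7.1]
grip_width: 0.0716
grasp_force: 9.0
```

Run:
```python
from h import *
plan()
c=cam('wrist')
cv2.imwrite('pics/w2.png',c['image'])
```

```text
t 9.2 at [0.5121 0.0175 0.1848] [179.84   0.45  -3.59] w 0.0716 F [-5.7  0.3  7.1]
```

View pics/w2.png

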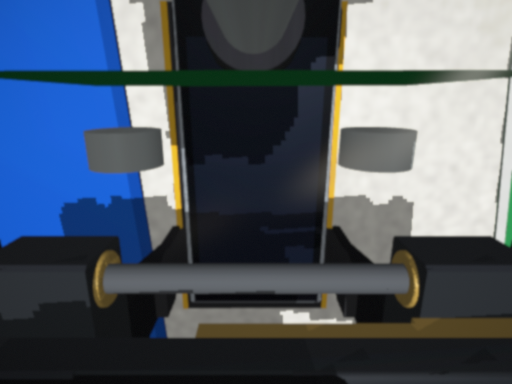

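The wrist view shows the phone centred on the bed sheet, its bottom edge at row 303. The force has not yet risen clearly above sliding friction, so I'm pushing on gently to find the fence.

Run:
```python
from h import *
c=cam('wrist')
for v in (300,303,307): print(v,px2plane(c,255,v,.012).round(4),px2plane(c,255,v,.0).round(4))
```

```text
300 [0.4825 0.0187 0.012 ] [0.4741 0.0192 0.    ]
303 [0.4806 0.0188 0.012 ] [0.4721 0.0193 0.    ]
307 [0.478 0.019 0.012] [0.4694 0.0195 0.    ]
```

Call:
send_rows(xyz=[[0.001,0,0],[0.001,0,0],[0.001,0,0],[0,0,0]], rotation=[[0,0,0],[0,0,0],[0,0,0],[0,0,0]], jaw=[0.75,0.75,0.75,0.75])

```text
time_s: 9.65
tool_pos: [0.514, 0.0175, 0.1843]
tool_rot: [179.8, 0.7, -3.6]
force: [-9.7, 0.3, 9.2]
grip_width: 0.072
grasp_force: 9.0
```

Run:
```python
from h import *
plan()
c=cam('wrist'); g=c['image'][285:320,200:310].astype(int).sum(2).mean(1); print(np.round(g).astype(int).tolist())
for v in (300,303,307): print(v,px2plane(c,255,v,.012).round(4),px2plane(c,255,v,.0).round(4))
```

```text
t 9.7 at [0.514  0.0175 0.1843] [179.82   0.65  -3.6 ] w 0.072 F [-9.7  0.3  9.2]
[315, 313, 310, 303, 288, 265, 235, 197, 145, 81, 34, 24, 23, 23, 23, 29, 59, 103, 125, 110, 83, 70, 72, 97, 174, 279, 364, 413, 438, 447, 448, 447, 446, 446, 447]
300 [0.484  0.0186 0.012 ] [0.4756 0.0191 0.    ]
303 [0.4821 0.0187 0.012 ] [0.4736 0.0192 0.    ]
307 [0.4796 0.0189 0.012 ] [0.4708 0.0194 0.    ]
```

The force rise to -9.7 N with the advance stalling means the fence is reached. I'm letting go of the phone, rising and going behind the lever handle with the fingers shut.

```bash
sed -i 's/^PO=np.array(\[.553/PO=np.array([.556/' h.py
python3 - <<'E'
from h import *
o=env.get_obs()['tool_pos']
f=fr(PO,PY,.197,-.096)
plan((o[0],o[1],.52,PY,12),(f[0],f[1],.52,PY,9),(f[0],f[1],.446,PY,4))
E
```

```text
t 9.7 at [0.514  0.0175 0.1843] [179.82   0.65  -3.6 ] w 0.072 F [-8.4  0.8  8.2]
turn [0.0031 0.0114 0.    ] then per row x 12 [ 0.     0.    -0.028] tot [ 0.      0.     -0.3357]
turn [0. 0. 0.] then per row x 9 [0.0266 0.0106 0.    ] tot [0.2391 0.0958 0.    ]
turn [0. 0. 0.] then per row x 4 [ 0.     -0.      0.0185] tot [ 0.    -0.     0.074]
```

Call:
send_rows(xyz=[[0,0,0],[0,0,0],[0,0,0],[0,0,0],[0,0,-0.02],[0,0,-0.028],[0,0,-0.028],[0,0,-0.028],[0,0,-0.028],[0,0,-0.028],[0,0,-0.028],[0,0,-0.028],[0,0,-0.028],[0,0,-0.028],[0,0,-0.028],[0,0,-0.028],[0,0,-0.008]], rotation=[[0,0,0],[0,0,0],[0,0,0],[0,0,0],[0,0,0],[0,0,0],[0,0,0],[0,0,0],[0,0,0],[0,0,0],[0,0,0],[0,0,0],[0,0,0],[0,0,0],[0,0,0],[0,0,0],[0,0,0]], jaw=[1,1,1,1,1,1,1,1,0,0,0,0,0,0,0,0,0])

```text
time_s: 11.4
tool_pos: [0.5179, 0.0194, 0.5249]
tool_rot: [180.0, -0.3, -3.5]
force: [-0.3, 0.4, 0.7]
grip_width: 0.0231
grasp_force: 0.0
```

Call:
send_rows(xyz=[[0.0266,0.0106,0],[0.0266,0.0106,0],[0.0266,0.0106,0],[0.0266,0.0106,0],[0.0266,0.0106,0],[0.0266,0.0106,0],[0.0266,0.0106,0],[0.0266,0.0106,0],[0.0266,0.0106,0],[0,0,0],[0,0,0]], rotation=[[0,0,0],[0,0,0],[0,0,0],[0,0,0],[0,0,0],[0,0,0],[0,0,0],[0,0,0],[0,0,0],[0,0,0],[0,0,0]], jaw=[0,0,0,0,0,0,0,0,0,0,0])

```text
time_s: 12.5
tool_pos: [0.7512, -0.0906, 0.5193]
tool_rot: [-180.0, 0.2, -3.5]
force: [-0.9, -0.4, -0.3]
grip_width: 0.0006
grasp_force: 0.0
```

Run:
```python
from h import *
f=fr(PO,PY,.197,-.096)
plan((f[0],f[1],.446,PY,4))
t=cam('top');s=cam('side')
cv2.imwrite('pics/l0.png',np.hstack([cv2.resize(t['image'][80:240,180:340],(400,400)),cv2.resize(s['image'][90:250,150:310],(400,400))]))
```

```text
t 12.5 at [ 0.7512 -0.0906  0.5193] [-179.96    0.2    -3.5 ] w 0.0006 F [-0.9 -0.4 -0.3]
turn [-0.0007  0.0034  0.0018] then per row x 4 [-0.0011  0.0007  0.0183] tot [-0.0044  0.0028  0.0733]
```

View pics/l0.png

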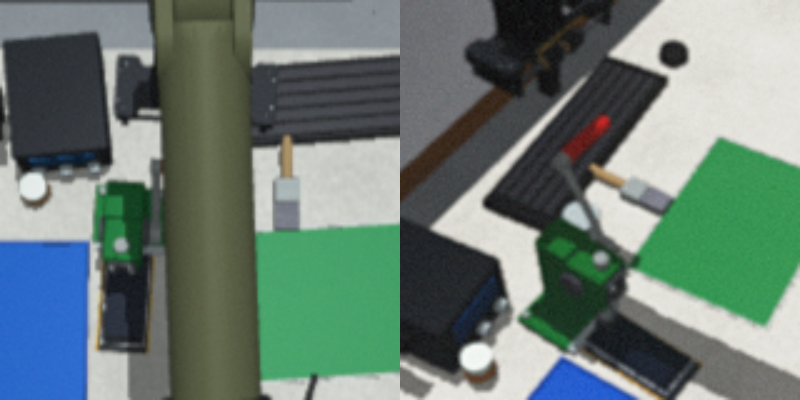

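Call:
send_rows(xyz=[[-0.001,0.001,0.018],[-0.001,0.001,0.018],[-0.001,0.001,0.018],[-0.001,0,0.019],[0,0,0],[-0.013,0,0],[-0.013,0,0],[-0.01,0,-0.0045],[-0.01,0,-0.0035],[-0.01,0,-0.0028],[-0.01,0,-0.002],[-0.01,0,-0.0013],[-0.01,0,-0.0006],[-0.01,0,0],[-0.01,0,0.0006],[-0.01,0,0.0013],[-0.01,0,0.002],[-0.01,0,0.0028],[-0.01,0,0.0035],[0,0,0]], rotation=[[0,0,0],[0,0,0],[0,0,0],[0,0,0],[0,0,0],[0,0,0],[0,0,0],[0,0,0],[0,0,0],[0,0,0],[0,0,0],[0,0,0],[0,0,0],[0,0,0],[0,0,0],[0,0,0],[0,0,0],[0,0,0],[0,0,0],[0,0,0]], jaw=[0,0,0,0,0,0,0,0,0,0,0,0,0,0,0,0,0,0,0,0])

```text
time_s: 14.6
tool_pos: [0.6023, -0.0837, 0.4596]
tool_rot: [179.9, -1.0, -3.5]
force: [10.3, -0.8, 8.7]
grip_width: 0.0007
grasp_force: 5.4
```

Run:
```python
from h import *
o=env.get_obs(); p=np.array(o['tool_pos'][:2])-PO; a=np.radians(PY); print('press x',p@[np.cos(a),np.sin(a)],'y',p@[-np.sin(a),np.cos(a)]); plan()
t=cam('top');s=cam('side')
cv2.imwrite('pics/l1.png',np.hstack([cv2.resize(t['image'][80:240,180:340],(400,400)),cv2.resize(s['image'][90:250,150:310],(400,400))]))
```

```text
press x 0.0523980878708961 y -0.09564084463530216
t 14.6 at [ 0.6023 -0.0837  0.4596] [179.91  -0.99  -3.49] w 0.0007 F [10.3 -0.8  8.7]
```

View pics/l1.png

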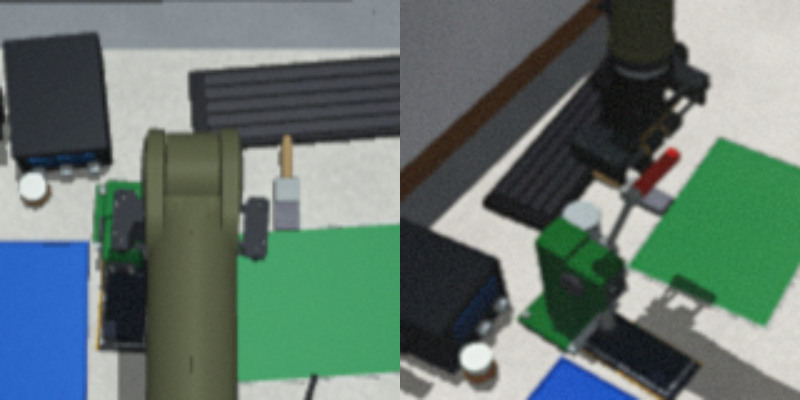

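The side view shows the handle swung well forward with a 10 N pull. Continuing in small steps to near the stop.

Call:
send_rows(xyz=[[-0.004,0,0.002],[-0.004,0,0.002],[0,0,0]], rotation=[[0,0,0],[0,0,0],[0,0,0]], jaw=[0,0,0])

```text
time_s: 15.0
tool_pos: [0.5953, -0.0834, 0.4559]
tool_rot: [179.9, -1.1, -3.5]
force: [12.1, -0.7, 10.4]
grip_width: 0.0006
grasp_force: 6.3
```

Call:
send_rows(xyz=[[-0.002,0,0.001],[-0.002,0,0.001],[0,0,0]], rotation=[[0,0,0],[0,0,0],[0,0,0]], jaw=[0,0,0])

```text
time_s: 15.3
tool_pos: [0.5917, -0.0831, 0.4543]
tool_rot: [179.9, -1.2, -3.5]
force: [12.8, -1.5, 10.9]
grip_width: 0.0006
grasp_force: 6.7
```

Call:
send_rows(xyz=[[-0.002,0,0.001],[-0.002,0,0.001],[0,0,0]], rotation=[[0,0,0],[0,0,0],[0,0,0]], jaw=[0,0,0])

```text
time_s: 15.6
tool_pos: [0.588, -0.0829, 0.4526]
tool_rot: [179.9, -1.3, -3.5]
force: [13.9, -0.1, 10.5]
grip_width: 0.0005
grasp_force: 7.1
```

Call:
send_rows(xyz=[[-0.002,0,0.001],[-0.002,0,0.001],[-0.002,0,0.001],[0,0,0]], rotation=[[0,0,0],[0,0,0],[0,0,0],[0,0,0]], jaw=[0,0,0,0])

```text
time_s: 16.0
tool_pos: [0.5841, -0.0826, 0.4518]
tool_rot: [179.9, -1.8, -3.5]
force: [20.9, -1.8, 12.3]
grip_width: 0.0005
grasp_force: 11.2
```

Call:
send_rows(xyz=[[-0.002,0,0.001],[-0.002,0,0.001],[0,0,0]], rotation=[[0,0,0],[0,0,0],[0,0,0]], jaw=[0,0,0])

```text
time_s: 16.3
tool_pos: [0.582, -0.0824, 0.4517]
tool_rot: [179.9, -2.4, -3.5]
force: [29.8, -2.5, 14.1]
grip_width: 0.0004
grasp_force: 15.0
```

```bash
cat >> h.py <<'E'
def ppos():
    o=env.get_obs(); p=np.array(o['tool_pos'][:2])-PO; a=np.radians(PY); print('press x',(p@[np.cos(a),np.sin(a)]).round(4),'y',(p@[-np.sin(a),np.cos(a)]).round(4),'F',np.round(o['force'],1))
def redpx(c):
    H,S,V=hsv(c); red=(((H<8)|(H>172))&(S>150)&(V>80)).astype(np.uint8)*0+(((H<8)|(H>172))&(S>150)&(V>80)).astype(np.uint8)
    r=[x for x in big(red,4)]; return [np.round(np.r_[cv2.minAreaRect(x)[0],cv2.contourArea(x)],1).tolist() for x in r]
E
python3 - <<'E'
from h import *
ppos(); plan(); s=cam('side'); print(redpx(s))
a=np.radians(PY)
for th in (.75,.82,.86,.9):
    xy=fr(PO,PY,.084+.15*np.sin(.45-th),-.094); print(th,proj(s,(*xy,.145+.15*np.cos(.45-th))).round(1))
E
```

```text
press x 0.0321 y -0.0956 F [29.8 -2.5 14.1]
t 16.3 at [ 0.582  -0.0824  0.4517] [179.88  -2.38  -3.47] w 0.0004 F [29.8 -2.5 14.1]
[[256.8, 161.3, 82.0], [200.9, 307.9, 13.5], [134.9, 273.7, 7.5], [225.5, 317.5, 4.0]]
0.75 [249.7 157.6]
0.82 [252.3 159.7]
0.86 [253.7 160.9]
0.9 [255.1 162.2]
```

The force climbing steeply to 30 N means the lever is at its stop. Now I'll let it follow back and lift clear.

Call:
send_rows(xyz=[[0.012,0,-0.003],[0.012,0,-0.003],[0.012,0,-0.003],[0.012,0,-0.003],[0.012,0,-0.0005],[0.012,0,-0.0005],[0.012,0,-0.0005],[0.012,0,-0.0005],[0.012,0,0.0025],[0.012,0,0.0025],[0.012,0,0.0025],[0.012,0,0.0025],[0.014,0,0],[0.014,0,0],[0,0,0],[0,0,-0.025],[0,0,-0.03],[0,0,-0.02]], rotation=[[0,0,0],[0,0,0],[0,0,0],[0,0,0],[0,0,0],[0,0,0],[0,0,0],[0,0,0],[0,0,0],[0,0,0],[0,0,0],[0,0,0],[0,0,0],[0,0,0],[0,0,0],[0,0,0],[0,0,0],[0,0,0]], jaw=[0,0,0,0,0,0,0,0,0,0,0,0,0,0,0,0,0,0])

```text
time_s: 18.15
tool_pos: [0.7453, -0.0931, 0.5228]
tool_rot: [180.0, -0.1, -3.5]
force: [-0.4, -0.6, 0.3]
grip_width: 0.0003
grasp_force: 0.0
```

Run:
```python
from h import *
b=fr(PO,PY,-.045,0)
plan((b[0],b[1],.50,PY,9),(b[0],b[1],.186,PY,12))
s=cam('side'); print(redpx(s)[:1],'rest was 224,143.6')
```

```text
t 18.1 at [ 0.7453 -0.0931  0.5228] [ 1.7999e+02 -1.1000e-01 -3.5000e+00] w 0.0003 F [-0.4 -0.6  0.3]
turn [ 0.0001 -0.0019  0.0018] then per row x 9 [-0.0268 -0.0107  0.0025] tot [-0.2408 -0.096   0.0228]
turn [0. 0. 0.] then per row x 12 [ 0.     -0.      0.0262] tot [ 0.    -0.     0.314]
[[225.0, 144.0, 98.0]] rest was 224,143.6
```

Call:
send_rows(xyz=[[-0.0268,-0.0107,0],[-0.0268,-0.0107,0],[-0.0268,-0.0107,0],[-0.0268,-0.0107,0],[-0.0268,-0.0107,0],[-0.0268,-0.0107,0],[-0.0268,-0.0107,0],[-0.0268,-0.0107,0],[-0.0268,-0.0107,0],[0,0,0.025],[0,0,0.03],[0,0,0.03],[0,0,0.03],[0,0,0.03],[0,0,0.03],[0,0,0.03],[0,0,0]], rotation=[[0,0,0],[0,0,0],[0,0,0],[0,0,0],[0,0,0],[0,0,0],[0,0,0],[0,0,0],[0,0,0],[0,0,0],[0,0,0],[0,0,0],[0,0,0],[0,0,0],[0,0,0],[0,0,0],[0,0,0]], jaw=[0,0,0,0,0,0,1,1,1,1,1,1,1,1,1,1,1])

```text
time_s: 19.9
tool_pos: [0.5089, 0.0173, 0.3108]
tool_rot: [179.9, 0.5, -3.5]
force: [-0.8, -0.1, -0.2]
grip_width: 0.0804
grasp_force: 0.0
```

Run:
```python
from h import *
b=fr(PO,PY,-.045,0)
plan((b[0],b[1],.186,PY,10))
c=cam('wrist')
# phone side edges near row of bottom end
H,S,V=hsv(c); 
for v in (140,170,200):
    k=(H[v]>10)&(H[v]<30)&(S[v]>90)&(V[v]>70); u=np.nonzero(k)[0]
    if len(u)>1: 
        l,r=u[u<256],u[u>=256]; print(v,[px2plane(c,q.mean(),v,0).round(4) for q in(l,r) if len(q)])
cv2.imwrite('pics/w3.png',c['image'])
```

```text
t 19.9 at [0.5089 0.0173 0.3108] [179.95   0.46  -3.5 ] w 0.0804 F [-0.8 -0.1 -0.2]
turn [0.0009 0.008  0.0018] then per row x 10 [ 0.0002 -0.0001  0.0125] tot [ 0.0021 -0.0007  0.1248]
140 [array([0.551 , 0.0546, 0.    ]), array([ 0.5461, -0.0252,  0.    ])]
170 [array([0.5236, 0.0565, 0.    ]), array([ 0.5188, -0.0237,  0.    ])]
200 [array([0.5008, 0.1576, 0.    ]), array([ 0.4899, -0.0217,  0.    ])]
```

View pics/w3.png

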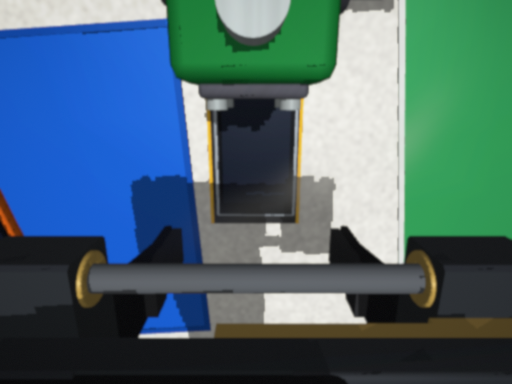

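The phone sits centred and square in the press, its near edge at row 217 (cols 213-298), the jaws straddling it. Descending to grasp.

Call:
send_rows(xyz=[[0.001,0,0.0125],[0.001,0,0.0125],[0,0,0.0125],[0,0,0.0125],[0,0,0.0125],[0,0,0.0125],[0,0,0.0125],[0,0,0.0125],[0,0,0.0125],[0,0,0.0125],[0,0,0],[0,0,0],[0,0,0],[0,0,0],[0,0,0]], rotation=[[0,0,0],[0,0,0],[0,0,0],[0,0,0],[0,0,0],[0,0,0],[0,0,0],[0,0,0],[0,0,0],[0,0,0],[0,0,0],[0,0,0],[0,0,0],[0,0,0],[0,0,0]], jaw=[1,1,1,1,1,1,1,1,1,1,1,0.75,0.75,0.75,0.75], newtons=9)

```text
time_s: 21.45
tool_pos: [0.514, 0.0173, 0.1899]
tool_rot: [180.0, -0.1, -3.5]
force: [-0.1, -0.7, 1.5]
grip_width: 0.0714
grasp_force: 9.0
```

Call:
send_rows(xyz=[[-0.003,0,0],[-0.006,0,0],[-0.006,0,0],[-0.006,0,0],[-0.006,0,0],[-0.006,0,0],[-0.006,0,0],[-0.006,0,0],[0,0,0]], rotation=[[0,0,0],[0,0,0],[0,0,0],[0,0,0],[0,0,0],[0,0,0],[0,0,0],[0,0,0],[0,0,0]], jaw=[0.75,0.75,0.75,0.75,0.75,0.75,0.75,0.75,0.75])

```text
time_s: 22.35
tool_pos: [0.4683, 0.0202, 0.1898]
tool_rot: [180.0, -0.0, -3.5]
force: [2.0, -0.5, 7.4]
grip_width: 0.0721
grasp_force: 9.0
```

Run:
```python
from h import *
f=fr(MO,MY,-.045,-.10); print(f)
plan((.47,-.10,.186,MY,9),(f[0],f[1],.186,MY,20))
```

```text
[ 0.51118879 -0.38456066]
t 22.4 at [0.4683 0.0202 0.1898] [ 1.7998e+02 -4.0000e-02 -3.5000e+00] w 0.0721 F [ 2.  -0.5  7.4]
turn [ 0.0004 -0.0007 -0.1222] then per row x 9 [-0.0006  0.0133  0.0004] tot [-0.0057  0.1201  0.0038]
turn [0. 0. 0.] then per row x 20 [0.0012 0.0143 0.    ] tot [0.0237 0.2865 0.    ]
```

Call:
send_rows(xyz=[[0,0.012,0.0015],[0,0.0135,0.0015],[0,0.0135,0],[0,0.0135,0],[0,0.0135,0],[0,0.0135,0],[0,0.0135,0],[0,0.0135,0],[0,0.0135,0],[0,0,0]], rotation=[[0,0,-0.014],[0,0,-0.014],[0,0,-0.014],[0,0,-0.014],[0,0,-0.014],[0,0,-0.014],[0,0,-0.014],[0,0,-0.014],[0,0,-0.01],[0,0,0]], jaw=[0.75,0.75,0.75,0.75,0.75,0.75,0.75,0.75,0.75,0.75])

```text
time_s: 23.35
tool_pos: [0.4677, -0.0993, 0.1866]
tool_rot: [-179.9, 0.1, 3.5]
force: [-0.1, 2.1, 8.6]
grip_width: 0.0721
grasp_force: 9.1
```

Run:
```python
from h import *
f=fr(MO,MY,-.045,-.10); plan((f[0],f[1],.187,MY,19))
```

```text
t 23.4 at [ 0.4677 -0.0993  0.1866] [-1.7989e+02  1.0000e-01  3.4800e+00] w 0.0721 F [-0.1  2.1  8.6]
turn [-0.0019  0.0017 -0.0003] then per row x 19 [ 0.0014  0.0151 -0.    ] tot [ 0.0259  0.2874 -0.0004]
```

Call:
send_rows(xyz=[[0.0014,0.015,0],[0.0014,0.015,0],[0.0014,0.015,0],[0.0014,0.015,0],[0.0014,0.015,0],[0.0014,0.015,0],[0.0014,0.015,0],[0.0014,0.015,0],[0.0014,0.015,0],[0.0014,0.015,0],[0.0014,0.015,0],[0.0014,0.015,0],[0.0014,0.015,0],[0.0014,0.015,0],[0.0014,0.015,0],[0.0014,0.015,0],[0.0014,0.015,0],[0.0014,0.015,0],[0.0014,0.015,0],[0,0,0]], rotation=[[0,0,0],[0,0,0],[0,0,0],[0,0,0],[0,0,0],[0,0,0],[0,0,0],[0,0,0],[0,0,0],[0,0,0],[0,0,0],[0,0,0],[0,0,0],[0,0,0],[0,0,0],[0,0,0],[0,0,0],[0,0,0],[0,0,0],[0,0,0]], jaw=[0.75,0.75,0.75,0.75,0.75,0.75,0.75,0.75,0.75,0.75,0.75,0.75,0.75,0.75,0.75,0.75,0.75,0.75,0.75,0.75])

```text
time_s: 25.35
tool_pos: [0.5119, -0.382, 0.1862]
tool_rot: [-179.8, 0.1, 3.5]
force: [1.2, 0.8, 7.5]
grip_width: 0.0722
grasp_force: 9.0
```

Call:
send_rows(xyz=[[0,0,0],[0,0,0],[0,0,0],[0,0,0],[0,0,-0.015],[0,0,-0.03],[0,0,-0.03],[0,0,-0.03],[0,0,-0.02],[0,0,0]], rotation=[[0,0,0],[0,0,0],[0,0,0],[0,0,0],[0,0,0],[0,0,0],[0,0,0],[0,0,0],[0,0,0],[0,0,0]], jaw=[1,1,1,1,1,1,1,1,1,1])

```text
time_s: 26.35
tool_pos: [0.5132, -0.3831, 0.3163]
tool_rot: [179.7, -0.3, 3.5]
force: [-0.4, -0.1, -0.0]
grip_width: 0.0868
grasp_force: 0.0
```

```bash
cat >> h.py <<'E'
MATREG=[(.43,-.44),(.43,-.12),(.67,-.12),(.67,-.44)]
def notgreen(c):
    H,S,V=hsv(c); return (~((H>50)&(H<90)&(S>100)&(V>45))).astype(np.uint8)
def inmat(r):
    d=r[:2]-MO; a=np.radians(MY); return [round(float(d@[np.cos(a),np.sin(a)]),3),round(float(d@[-np.sin(a),np.cos(a)]),3)]
E
python3 - <<'E'
from h import *
c=cam('wrist'); t=cam('top')
cv2.imwrite('pics/m1.png',np.hstack([cv2.resize(c['image'],(400,300)),cv2.resize(t['image'][120:240,60:220],(400,300))]))
for cc,R_ in((c,MATREG),):
    for r in find(cc,R_,mask=notgreen(cc)): print(r,inmat(r[0]))
for r in find(t,LEFT): print('left',r)
plan()
E
```

```text
(array([ 0.554 , -0.3779,  0.1492,  0.0729,  5.9017]), (249.8, 136.1), 73, 76) [-0.002, -0.096]
left (array([ 0.4963,  0.286 ,  0.1515,  0.0753, 11.3601]), (161.6, 214.4), 98, 98)
left (array([0.5033, 0.418 , 0.1515, 0.0721, 6.3825]), (127.6, 212.9), 25, 101)
t 26.4 at [ 0.512  -0.3825  0.312 ] [ 1.7995e+02 -3.0000e-02  3.4900e+00] w 0.0869 F [0.2 1.2 0.3]
```

View pics/m1.png

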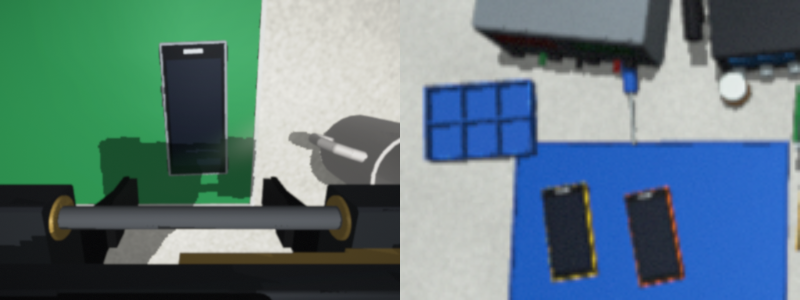

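Silver lies on the mat at mat (-2, -96) mm with its frame showing evenly all round the glass. Next is orange at (0.497, 0.286), yaw 11.3°.

Run:
```python
from h import *
g=fr(np.array([.497,.286]),11.3,-.045,0); print(g)
plan((g[0],g[1],.31,11.3,19))
```

```text
[0.45287234 0.27718242]
t 26.4 at [ 0.512  -0.3825  0.312 ] [ 1.7995e+02 -3.0000e-02  3.4900e+00] w 0.0869 F [0.2 1.2 0.3]
turn [ 0.0009 -0.0005 -0.1364] then per row x 19 [ 0.0038 -0.0347  0.0001] tot [ 0.0713 -0.6585  0.002 ]
```

Call:
send_rows(xyz=[[0,0,0],[0.0038,-0.0347,0],[0.0038,-0.0347,0],[0.0038,-0.0347,0],[0.0038,-0.0347,0],[0.0038,-0.0347,0],[0.0038,-0.0347,0],[0.0038,-0.0347,0],[0.0038,-0.0347,0],[0.0038,-0.0347,0],[0.0038,-0.0347,0],[0.0038,-0.0347,0],[0.0038,-0.0347,0],[0.0038,-0.0347,0],[0.0038,-0.0347,0],[0.0038,-0.0347,0],[0.0038,-0.0347,0],[0.0038,-0.0347,0],[0.0038,-0.0347,0],[0.0038,-0.0347,0]], rotation=[[0,0,-0.136],[0,0,0],[0,0,0],[0,0,0],[0,0,0],[0,0,0],[0,0,0],[0,0,0],[0,0,0],[0,0,0],[0,0,0],[0,0,0],[0,0,0],[0,0,0],[0,0,0],[0,0,0],[0,0,0],[0,0,0],[0,0,0],[0,0,0]], jaw=[1,1,1,1,1,1,1,1,1,1,1,1,1,1,1,1,1,1,1,1])

```text
time_s: 28.45
tool_pos: [0.4532, 0.2788, 0.3099]
tool_rot: [180.0, 0.1, 11.3]
force: [0.8, 0.8, -0.6]
grip_width: 0.0868
grasp_force: 0.0
```

Call:
send_rows(xyz=[[0,0,0],[0,0,0]], rotation=[[0,0,0],[0,0,0]], jaw=[1,1])

```text
time_s: 28.65
tool_pos: [0.4532, 0.2783, 0.3099]
tool_rot: [180.0, 0.2, 11.4]
force: [-0.3, -0.6, -0.4]
grip_width: 0.0872
grasp_force: 0.0
```

Run:
```python
from h import *
c=cam('wrist')
for r in find(c,[(.40,.20),(.40,.36),(.62,.36),(.62,.20)]):
    print(r); r=r[0]; g=fr(r[:2],r[4],-.045,0); print(g); plan((g[0],g[1],.186,r[4],10))
t=cam('top')
```

```text
(array([ 0.4972,  0.2862,  0.1475,  0.0727, 11.4771]), (254.7, 113.9), 159, 104)
[0.45309981 0.27724607]
t 28.7 at [0.4537 0.2772 0.31  ] [1.7994e+02 1.4000e-01 1.1280e+01] w 0.0869 F [ 0.7 -1.3 -0.1]
turn [ 0.0011  0.0024 -0.0034] then per row x 10 [-0.0001 -0.      0.0124] tot [-6.00e-04 -1.00e-04  1.24e-01]
```

Aligned. I'm descending, gripping, then turning to the press yaw.

Call:
send_rows(xyz=[[0,0,0.0124],[0,0,0.0124],[0,0,0.0124],[0,0,0.0124],[0,0,0.0124],[0,0,0.0124],[0,0,0.0124],[0,0,0.0124],[0,0,0.0124],[0,0,0.0124],[0,0,0],[0,0,0],[0,0,0],[0,0,0],[0,0,0]], rotation=[[0,0,0],[0,0,0],[0,0,0],[0,0,0],[0,0,0],[0,0,0],[0,0,0],[0,0,0],[0,0,0],[0,0,0],[0,0,0],[0,0,0],[0,0,0],[0,0,0],[0,0,0]], jaw=[1,1,1,1,1,1,1,1,1,1,1,0.75,0.75,0.75,0.75], newtons=9)

```text
time_s: 30.25
tool_pos: [0.4542, 0.2782, 0.1879]
tool_rot: [-180.0, -0.1, 11.3]
force: [0.3, 1.0, 1.2]
grip_width: 0.0719
grasp_force: 9.0
```

Run:
```python
from h import *
a=fr(PO,PY,-.10,0)
plan((a[0],a[1],.186,PY,18))
```

```text
t 30.2 at [0.4542 0.2782 0.1879] [-1.7999e+02 -8.0000e-02  1.1270e+01] w 0.0719 F [0.3 1.  1.2]
turn [-0.0004 -0.0013  0.2595] then per row x 18 [0.001  0.0142 0.0001] tot [0.0181 0.2563 0.0019]
```

Call:
send_rows(xyz=[[0,0,0],[0,0,0],[0,0,0],[0,0,0],[0.0012,0.012,0.001],[0.0012,0.017,0.001],[0.0012,0.017,0],[0.0012,0.017,0],[0.0012,0.017,0],[0.0012,0.017,0],[0.0012,0.017,0],[0.0012,0.017,0],[0.0012,0.017,0],[0.0012,0.017,0],[0.0012,0.017,0],[0.0012,0.017,0],[0.0012,0.017,0],[0.0012,0.017,0],[0.0012,0.017,0],[0,0.006,0]], rotation=[[0,0,0.05],[0,0,0.06],[0,0,0.06],[0,0,0.06],[0,0,0.03],[0,0,0],[0,0,0],[0,0,0],[0,0,0],[0,0,0],[0,0,0],[0,0,0],[0,0,0],[0,0,0],[0,0,0],[0,0,0],[0,0,0],[0,0,0],[0,0,0],[0,0,0]], jaw=[0.75,0.75,0.75,0.75,0.75,0.75,0.75,0.75,0.75,0.75,0.75,0.75,0.75,0.75,0.75,0.75,0.75,0.75,0.75,0.75])

```text
time_s: 32.25
tool_pos: [0.4577, 0.0212, 0.1872]
tool_rot: [-179.9, -0.3, -3.7]
force: [0.4, 6.0, 9.4]
grip_width: 0.0718
grasp_force: 9.0
```

```bash
cat >> h.py <<'E'
def inhand():
    """phone long edges in the wrist view near the fingers, as cols at a few rows"""
    c=cam('wrist'); return c
E
python3 - <<'E'
from h import *
b=fr(PO,PY,-.045,0)
plan((b[0],b[1],.186,PY,10)); o=env.get_obs(); print(o['grasp_force'])
c=cam('wrist'); cv2.imwrite('pics/w4.png',cv2.resize(c['image'],(400,300)))
E
```

```text
t 32.2 at [0.4577 0.0212 0.1872] [-179.89   -0.29   -3.66] w 0.0718 F [0.4 6.  9.4]
turn [-0.0019 -0.0051 -0.0011] then per row x 10 [0.0053 0.     0.0001] tot [0.0535 0.     0.0012]
9.017602354288101
```

View pics/w4.png

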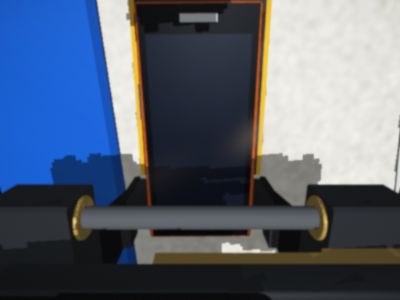

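Orange is held straight and centred over the bed sheet (cols 135-265). Pushing in to the fence.

Call:
send_rows(xyz=[[0.005,0,0],[0.005,0,0],[0.005,0,0],[0.005,0,0],[0.005,0,0],[0.005,0,0],[0.005,0,0],[0.005,0,0],[0.005,0,0],[0.005,0,0],[0.002,0,0],[0.002,0,0],[0.002,0,0],[0,0,0]], rotation=[[0,0,0],[0,0,0],[0,0,0],[0,0,0],[0,0,0],[0,0,0],[0,0,0],[0,0,0],[0,0,0],[0,0,0],[0,0,0],[0,0,0],[0,0,0],[0,0,0]], jaw=[0.75,0.75,0.75,0.75,0.75,0.75,0.75,0.75,0.75,0.75,0.75,0.75,0.75,0.75])

```text
time_s: 33.7
tool_pos: [0.5107, 0.0171, 0.1853]
tool_rot: [179.9, 0.2, -3.6]
force: [-5.2, -0.0, 6.3]
grip_width: 0.0719
grasp_force: 9.0
```

Call:
send_rows(xyz=[[0.001,0,0],[0.001,0,0],[0.001,0,0],[0,0,0]], rotation=[[0,0,0],[0,0,0],[0,0,0],[0,0,0]], jaw=[0.75,0.75,0.75,0.75])

```text
time_s: 34.1
tool_pos: [0.5135, 0.017, 0.1852]
tool_rot: [179.9, 0.3, -3.6]
force: [-5.0, 1.0, 6.8]
grip_width: 0.0718
grasp_force: 9.0
```

Call:
send_rows(xyz=[[0.001,0,0],[0.001,0,0],[0.001,0,0],[0,0,0]], rotation=[[0,0,0],[0,0,0],[0,0,0],[0,0,0]], jaw=[0.75,0.75,0.75,0.75])

```text
time_s: 34.5
tool_pos: [0.5164, 0.0168, 0.1852]
tool_rot: [179.9, 0.3, -3.6]
force: [-6.5, -0.5, 8.1]
grip_width: 0.0719
grasp_force: 9.0
```

Run:
```python
from h import *
plan()
c=cam('wrist'); g=c['image'][290:318,215:295].astype(int).sum(2).mean(1); print(np.round(g).astype(int).tolist())
for v in (300,303,306): print(v,px2plane(c,255,v,.012).round(4))
```

```text
t 34.5 at [0.5164 0.0168 0.1852] [179.91   0.28  -3.63] w 0.0719 F [-6.5 -0.5  8.1]
[284, 263, 224, 163, 89, 34, 21, 21, 21, 21, 21, 21, 20, 21, 21, 25, 46, 76, 92, 84, 72, 70, 83, 144, 251, 351, 405, 417]
300 [0.4871 0.0182 0.012 ]
303 [0.4852 0.0183 0.012 ]
306 [0.4833 0.0184 0.012 ]
```

Call:
send_rows(xyz=[[0.001,0,0],[0.001,0,0],[0.001,0,0],[0,0,0]], rotation=[[0,0,0],[0,0,0],[0,0,0],[0,0,0]], jaw=[0.75,0.75,0.75,0.75])

```text
time_s: 34.95
tool_pos: [0.5181, 0.0168, 0.1846]
tool_rot: [179.9, 0.5, -3.6]
force: [-9.0, 0.9, 8.9]
grip_width: 0.072
grasp_force: 9.0
```

Run:
```python
from h import *
f=fr(PO,PY,.197,-.096)
o=env.get_obs()['tool_pos']
plan((o[0],o[1],.52,PY,12),(f[0],f[1],.52,PY,9))
c=cam('wrist'); g=c['image'][290:318,215:295].astype(int).sum(2).mean(1); v=300+g[10:21].argmax(); print(v,px2plane(c,255,v,.012).round(4))
```

```text
t 35.0 at [0.5181 0.0168 0.1846] [179.88   0.51  -3.62] w 0.072 F [-9.   0.9  8.9]
turn [ 0.0021  0.0089 -0.0004] then per row x 12 [ 0.      0.     -0.0279] tot [ 0.      0.     -0.3354]
turn [0. 0. 0.] then per row x 9 [0.0261 0.0106 0.    ] tot [0.2349 0.0954 0.    ]
310 [0.4821 0.0185 0.012 ]
```

At the fence again: the force is rising and the near edge is at x=0.482 as before. Releasing and repeating the lever pull.

Call:
send_rows(xyz=[[0,0,0],[0,0,0],[0,0,0],[0,0,0],[0,0,-0.02],[0,0,-0.028],[0,0,-0.028],[0,0,-0.028],[0,0,-0.028],[0,0,-0.028],[0,0,-0.028],[0,0,-0.028],[0,0,-0.028],[0,0,-0.028],[0,0,-0.028],[0,0,-0.028],[0,0,-0.008]], rotation=[[0,0,0],[0,0,0],[0,0,0],[0,0,0],[0,0,0],[0,0,0],[0,0,0],[0,0,0],[0,0,0],[0,0,0],[0,0,0],[0,0,0],[0,0,0],[0,0,0],[0,0,0],[0,0,0],[0,0,0]], jaw=[1,1,1,1,1,1,1,1,0,0,0,0,0,0,0,0,0])

```text
time_s: 36.7
tool_pos: [0.5213, 0.0177, 0.5243]
tool_rot: [180.0, -0.3, -3.6]
force: [0.5, 0.1, 0.3]
grip_width: 0.0228
grasp_force: 0.0
```

Call:
send_rows(xyz=[[0.026,0.0106,0],[0.026,0.0106,0],[0.026,0.0106,0],[0.026,0.0106,0],[0.026,0.0106,0],[0.026,0.0106,0],[0.026,0.0106,0],[0.026,0.0106,0],[0.026,0.0106,0],[0,0,0],[0,0,0]], rotation=[[0,0,0],[0,0,0],[0,0,0],[0,0,0],[0,0,0],[0,0,0],[0,0,0],[0,0,0],[0,0,0],[0,0,0],[0,0,0]], jaw=[0,0,0,0,0,0,0,0,0,0,0])

```text
time_s: 37.8
tool_pos: [0.749, -0.0926, 0.519]
tool_rot: [-179.9, 0.2, -3.6]
force: [-0.5, 0.5, 0.0]
grip_width: 0.0004
grasp_force: 0.0
```

Run:
```python
from h import *
f=fr(PO,PY,.197,-.096)
plan((f[0],f[1],.443,PY,4)); print(redpx(cam('side'))[:1])
for r in find(cam('top'),[(.40,.33),(.40,.52),(.62,.52),(.63,.33)]): print('left',r)
```

```text
t 37.8 at [ 0.749  -0.0926  0.519 ] [-179.95    0.18   -3.6 ] w 0.0004 F [-0.5  0.5  0. ]
turn [-0.0009  0.0032 -0.    ] then per row x 4 [-0.0006  0.0002  0.019 ] tot [-0.0023  0.0007  0.076 ]
[[224.8, 143.9, 102.5]]
left (array([0.5033, 0.418 , 0.1515, 0.0725, 6.5222]), (127.6, 213.1), 25, 102)
```

Call:
send_rows(xyz=[[-0.001,0,0.019],[-0.001,0,0.019],[0,0,0.019],[0,0,0.019],[0,0,0],[-0.013,0,0],[-0.013,0,0],[-0.01,0,-0.0045],[-0.01,0,-0.0035],[-0.01,0,-0.0028],[-0.01,0,-0.002],[-0.01,0,-0.0013],[-0.01,0,-0.0006],[-0.01,0,0],[-0.01,0,0.0006],[-0.01,0,0.0013],[-0.01,0,0.002],[-0.01,0,0.0028],[-0.01,0,0.0035],[0,0,0]], rotation=[[0,0,0],[0,0,0],[0,0,0],[0,0,0],[0,0,0],[0,0,0],[0,0,0],[0,0,0],[0,0,0],[0,0,0],[0,0,0],[0,0,0],[0,0,0],[0,0,0],[0,0,0],[0,0,0],[0,0,0],[0,0,0],[0,0,0],[0,0,0]], jaw=[0,0,0,0,0,0,0,0,0,0,0,0,0,0,0,0,0,0,0,0])

```text
time_s: 39.9
tool_pos: [0.6023, -0.0826, 0.4559]
tool_rot: [179.9, -1.0, -3.6]
force: [10.4, -1.3, 8.0]
grip_width: 0.0003
grasp_force: 5.5
```

Call:
send_rows(xyz=[[-0.004,0,0.002],[-0.004,0,0.002],[-0.003,0,0.0015],[-0.003,0,0.0015],[-0.003,0,0.0015],[-0.002,0,0.001],[0,0,0]], rotation=[[0,0,0],[0,0,0],[0,0,0],[0,0,0],[0,0,0],[0,0,0],[0,0,0]], jaw=[0,0,0,0,0,0,0])

```text
time_s: 40.6
tool_pos: [0.5858, -0.0816, 0.4483]
tool_rot: [179.9, -1.4, -3.6]
force: [15.5, -1.7, 11.7]
grip_width: 0.0005
grasp_force: 8.5
```

Call:
send_rows(xyz=[[-0.002,0,0.001],[-0.002,0,0.001],[0,0,0]], rotation=[[0,0,0],[0,0,0],[0,0,0]], jaw=[0,0,0])

```text
time_s: 40.9
tool_pos: [0.5837, -0.0814, 0.4482]
tool_rot: [179.9, -2.0, -3.6]
force: [23.7, -1.7, 14.0]
grip_width: 0.0003
grasp_force: 12.3
```

The stop is reached again (the force jumps to 24 N). Returning the lever and going back over the phone.

Call:
send_rows(xyz=[[0.012,0,-0.003],[0.012,0,-0.003],[0.012,0,-0.003],[0.012,0,-0.003],[0.012,0,-0.0005],[0.012,0,-0.0005],[0.012,0,-0.0005],[0.012,0,-0.0005],[0.012,0,0.0025],[0.012,0,0.0025],[0.012,0,0.0025],[0.012,0,0.0025],[0.014,0,0],[0.012,0,0],[0,0,0],[0,0,-0.025],[0,0,-0.03],[0,0,-0.022]], rotation=[[0,0,0],[0,0,0],[0,0,0],[0,0,0],[0,0,0],[0,0,0],[0,0,0],[0,0,0],[0,0,0],[0,0,0],[0,0,0],[0,0,0],[0,0,0],[0,0,0],[0,0,0],[0,0,0],[0,0,0],[0,0,0]], jaw=[0,0,0,0,0,0,0,0,0,0,0,0,0,0,0,0,0,0])

```text
time_s: 42.7
tool_pos: [0.7464, -0.0923, 0.5225]
tool_rot: [180.0, -0.1, -3.6]
force: [0.5, 1.2, 0.2]
grip_width: 0.0008
grasp_force: 0.0
```

Call:
send_rows(xyz=[[-0.0268,-0.0107,0],[-0.0268,-0.0107,0],[-0.0268,-0.0107,0],[-0.0268,-0.0107,0],[-0.0268,-0.0107,0],[-0.0268,-0.0107,0],[-0.0268,-0.0107,0],[-0.0268,-0.0107,0],[-0.0268,-0.0107,0],[0,0,0.025],[0,0,0.03],[0,0,0.03],[0,0,0.03],[0,0,0.03],[0,0,0.03],[0,0,0.03],[0,0,0]], rotation=[[0,0,0],[0,0,0],[0,0,0],[0,0,0],[0,0,0],[0,0,0],[0,0,0],[0,0,0],[0,0,0],[0,0,0],[0,0,0],[0,0,0],[0,0,0],[0,0,0],[0,0,0],[0,0,0],[0,0,0]], jaw=[0,0,0,0,0,0,1,1,1,1,1,1,1,1,1,1,1])

```text
time_s: 44.4
tool_pos: [0.5103, 0.0185, 0.3112]
tool_rot: [179.9, 0.4, -3.6]
force: [-0.6, -0.5, -0.8]
grip_width: 0.0802
grasp_force: 0.0
```

```bash
cat >> h.py <<'E'
def bedphone(c,lo,hi):
    "frame-colour pixels of phone in press (wrist view) -> centre line y at x and yaw"
    H,S,V=hsv(c); m=((H>=lo)&(H<=hi)&(S>110)&(V>60)).astype(np.uint8)*region(c,[(.46,-.05),(.46,.08),(.56,.08),(.56,-.05)],.012)
    P=np.array([px2plane(c,u,v,.012)[:2] for v,u in zip(*np.nonzero(m))]); print(len(P),P.min(0).round(4),P.max(0).round(4),P[:,1].mean().round(4))
E
python3 - <<'E'
from h import *
b=fr(PO,PY,-.042,0)
plan((b[0],b[1],.186,PY,10)); print(redpx(cam('side'))[:1])
c=cam('wrist'); bedphone(c,0,9); cv2.imwrite('pics/w5.png',cv2.resize(c['image'],(400,300)))
E
```

```text
t 44.4 at [0.5103 0.0185 0.3112] [179.94   0.43  -3.61] w 0.0802 F [-0.6 -0.5 -0.8]
turn [ 0.001   0.0076 -0.0001] then per row x 10 [0.0004 0.0001 0.0125] tot [0.0039 0.0007 0.1252]
[[224.5, 143.6, 118.0]]
514 [ 0.4785 -0.0197] [0.5608 0.0535] 0.0213
```

View pics/w5.png

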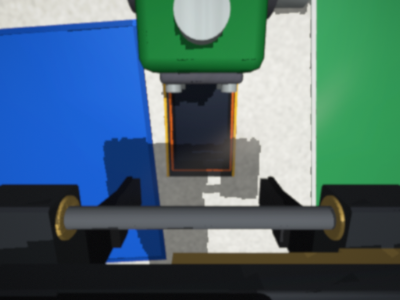

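The orange phone lies square in the press between the open jaws and the lever is back. Grasping and pulling it out.

Call:
send_rows(xyz=[[0.001,0,0.0128],[0.001,0,0.0128],[0.001,0,0.0128],[0,0,0.0128],[0,0,0.0128],[0,0,0.0128],[0,0,0.0128],[0,0,0.0128],[0,0,0.0128],[0,0,0.0128],[0,0,0],[0,0,0],[0,0,0],[0,0,0],[0,0,0]], rotation=[[0,0,0],[0,0,0],[0,0,0],[0,0,0],[0,0,0],[0,0,0],[0,0,0],[0,0,0],[0,0,0],[0,0,0],[0,0,0],[0,0,0],[0,0,0],[0,0,0],[0,0,0]], jaw=[1,1,1,1,1,1,1,1,1,1,1,0.75,0.75,0.75,0.75], newtons=9)

```text
time_s: 46.0
tool_pos: [0.5159, 0.0181, 0.1868]
tool_rot: [179.9, -0.0, -3.6]
force: [-0.8, -0.7, 2.0]
grip_width: 0.072
grasp_force: 9.0
```

Call:
send_rows(xyz=[[-0.003,0,0],[-0.006,0,0],[-0.006,0,0],[-0.006,0,0],[-0.006,0,0],[-0.006,0,0],[-0.006,0,0],[-0.006,0,0],[0,0,0]], rotation=[[0,0,0],[0,0,0],[0,0,0],[0,0,0],[0,0,0],[0,0,0],[0,0,0],[0,0,0],[0,0,0]], jaw=[0.75,0.75,0.75,0.75,0.75,0.75,0.75,0.75,0.75])

```text
time_s: 46.9
tool_pos: [0.4705, 0.0215, 0.1867]
tool_rot: [180.0, -0.0, -3.6]
force: [2.1, -0.2, 7.0]
grip_width: 0.0722
grasp_force: 9.0
```

Run:
```python
from h import *
f=fr(MO,MY,-.045,.007); print(f)
plan((f[0],f[1],.187,MY,19)); print(env.get_obs()['grasp_force'])
```

```text
[ 0.50465659 -0.27776024]
t 46.9 at [0.4705 0.0215 0.1867] [ 1.7998e+02 -2.0000e-02 -3.6400e+00] w 0.0722 F [ 2.1 -0.2  7. ]
turn [ 0.0004 -0.0003 -0.1246] then per row x 19 [ 0.0008  0.0158 -0.    ] tot [ 1.590e-02  3.008e-01 -3.000e-04]
8.992562592029572
```

Call:
send_rows(xyz=[[0,0,0],[0,0,0],[0.0009,0.012,0],[0.0009,0.017,0],[0.0009,0.017,0],[0.0009,0.017,0],[0.0009,0.017,0],[0.0009,0.017,0],[0.0009,0.017,0],[0.0009,0.017,0],[0.0009,0.017,0],[0.0009,0.017,0],[0.0009,0.017,0],[0.0009,0.017,0],[0.0009,0.017,0],[0.0009,0.017,0],[0.0009,0.017,0],[0.0009,0.017,0],[0.0009,0.017,0],[0,0.015,0]], rotation=[[0,0,-0.04],[0,0,-0.05],[0,0,-0.035],[0,0,0],[0,0,0],[0,0,0],[0,0,0],[0,0,0],[0,0,0],[0,0,0],[0,0,0],[0,0,0],[0,0,0],[0,0,0],[0,0,0],[0,0,0],[0,0,0],[0,0,0],[0,0,0],[0,0,0]], jaw=[0.75,0.75,0.75,0.75,0.75,0.75,0.75,0.75,0.75,0.75,0.75,0.75,0.75,0.75,0.75,0.75,0.75,0.75,0.75,0.75])

```text
time_s: 48.9
tool_pos: [0.5042, -0.2733, 0.1864]
tool_rot: [-179.7, 0.1, 3.6]
force: [0.4, 6.2, 10.9]
grip_width: 0.0721
grasp_force: 9.0
```

Call:
send_rows(xyz=[[0,0,0],[0,0,0],[0,0,0],[0,0,0],[0,0,0],[0,0,-0.015],[0,0,-0.03],[0,0,-0.03],[0,0,-0.03],[0,0,-0.02],[0,0,0]], rotation=[[0,0,0],[0,0,0],[0,0,0],[0,0,0],[0,0,0],[0,0,0],[0,0,0],[0,0,0],[0,0,0],[0,0,0],[0,0,0]], jaw=[0.75,1,1,1,1,1,1,1,1,1,1])

```text
time_s: 50.0
tool_pos: [0.5055, -0.2763, 0.3158]
tool_rot: [179.7, -0.3, 3.6]
force: [-0.2, 1.1, 0.7]
grip_width: 0.0872
grasp_force: 0.0
```

Run:
```python
from h import *
c=cam('wrist')
for r in find(c,MATREG,mask=notgreen(c)): print(r,inmat(r[0]))
L=find(cam('top'),LEFT)
for r in L: print('left',r)
r=L[-1][0]; g=fr(r[:2]+[.001,0],r[4],-.045,0); print(g)
plan((g[0],g[1],.31,r[4],19))
```

```text
(array([ 0.554 , -0.376 ,  0.149 ,  0.0742,  5.5551]), (371.3, 134.6), 74, 73) [-0.002, -0.094]
(array([ 0.5435, -0.2739,  0.1491,  0.0731,  3.67  ]), (253.5, 139.5), 37, 132) [-0.006, 0.008]
left (array([0.5033, 0.418 , 0.1515, 0.0725, 6.5222]), (127.7, 212.7), 25, 98)
[0.45959124 0.41288853]
t 50.1 at [ 0.5042 -0.276   0.3119] [ 1.7994e+02 -3.0000e-02  3.5400e+00] w 0.087 F [-0.1 -0.4 -0.2]
turn [ 0.001  -0.0005 -0.052 ] then per row x 19 [ 0.0018 -0.0363  0.0001] tot [ 0.0339 -0.6895  0.0019]
```

Orange is on the mat at (-6, +8) mm. Now the yellow phone at (0.504, 0.418).

Call:
send_rows(xyz=[[0,0,0],[0.0018,-0.0363,0],[0.0018,-0.0363,0],[0.0018,-0.0363,0],[0.0018,-0.0363,0],[0.0018,-0.0363,0],[0.0018,-0.0363,0],[0.0018,-0.0363,0],[0.0018,-0.0363,0],[0.0018,-0.0363,0],[0.0018,-0.0363,0],[0.0018,-0.0363,0],[0.0018,-0.0363,0],[0.0018,-0.0363,0],[0.0018,-0.0363,0],[0.0018,-0.0363,0],[0.0018,-0.0363,0],[0.0018,-0.0363,0],[0.0018,-0.0363,0],[0.0018,-0.0363,0]], rotation=[[0,0,-0.052],[0,0,0],[0,0,0],[0,0,0],[0,0,0],[0,0,0],[0,0,0],[0,0,0],[0,0,0],[0,0,0],[0,0,0],[0,0,0],[0,0,0],[0,0,0],[0,0,0],[0,0,0],[0,0,0],[0,0,0],[0,0,0],[0,0,0]], jaw=[1,1,1,1,1,1,1,1,1,1,1,1,1,1,1,1,1,1,1,1])

```text
time_s: 52.1
tool_pos: [0.4594, 0.4139, 0.3094]
tool_rot: [179.9, 0.2, 6.5]
force: [0.5, 0.4, 1.0]
grip_width: 0.0872
grasp_force: 0.0
```

Call:
send_rows(xyz=[[0,0,0],[0,0,0]], rotation=[[0,0,0],[0,0,0]], jaw=[1,1])

```text
time_s: 52.3
tool_pos: [0.4589, 0.4135, 0.3096]
tool_rot: [179.9, 0.2, 6.7]
force: [0.3, 0.0, 0.0]
grip_width: 0.0868
grasp_force: 0.0
```

Run:
```python
from h import *
c=cam('wrist')
for r in find(c,[(.40,.32),(.40,.52),(.62,.52),(.62,.32)]):
    print(r); r=r[0]; g=fr(r[:2],r[4],-.045,0); print(g); plan((g[0],g[1],.186,r[4],10))
```

```text
(array([0.5036, 0.4206, 0.1496, 0.0725, 8.6857]), (252.3, 128.1), 23, 65)
[0.45911608 0.41380437]
t 52.4 at [0.4598 0.4123 0.3098] [1.7989e+02 1.2000e-01 6.5400e+00] w 0.0872 F [-0.2 -0.4 -0.3]
turn [ 0.0019  0.0021 -0.0374] then per row x 10 [-0.     -0.0002  0.0124] tot [-0.0004 -0.0016  0.1238]
```

Call:
send_rows(xyz=[[0,-0.001,0.0125],[0,0,0.0125],[0,0,0.0125],[0,0,0.0125],[0,0,0.0125],[0,0,0.0125],[0,0,0.0125],[0,0,0.0125],[0,0,0.0125],[0,0,0.0125],[0,0,0],[0,0,0],[0,0,0],[0,0,0],[0,0,0]], rotation=[[0,0,-0.024],[0,0,0],[0,0,0],[0,0,0],[0,0,0],[0,0,0],[0,0,0],[0,0,0],[0,0,0],[0,0,0],[0,0,0],[0,0,0],[0,0,0],[0,0,0],[0,0,0]], jaw=[1,1,1,1,1,1,1,1,1,1,1,0.75,0.75,0.75,0.75], newtons=9)

```text
time_s: 53.85
tool_pos: [0.46, 0.4142, 0.1869]
tool_rot: [-180.0, -0.1, 7.9]
force: [0.1, -0.8, 1.0]
grip_width: 0.0717
grasp_force: 9.0
```

Run:
```python
from h import *
a=fr(PO,PY,-.10,0)
plan((.456,.25,.186,PY,10),(a[0],a[1],.186,PY,15))
```

```text
t 53.9 at [0.46   0.4142 0.1869] [-1.7997e+02 -7.0000e-02  7.9000e+00] w 0.0717 F [ 0.1 -0.8  1. ]
turn [-0.0007 -0.0012  0.2008] then per row x 10 [0.0006 0.0164 0.0001] tot [0.0063 0.1642 0.0009]
turn [0. 0. 0.] then per row x 15 [0.001  0.0152 0.    ] tot [0.0146 0.2283 0.    ]
```

Call:
send_rows(xyz=[[0,0,0],[0,0,0],[0,0,0],[0,0,0],[0,0.01,0],[0.0007,0.017,0],[0.0007,0.017,0],[0.0007,0.017,0],[0.0007,0.017,0],[0.0007,0.017,0],[0.0007,0.017,0],[0.0007,0.017,0],[0.0007,0.017,0],[0.0007,0.017,0],[0,0,0]], rotation=[[0,0,0.05],[0,0,0.05],[0,0,0.05],[0,0,0.05],[0,0,0],[0,0,0],[0,0,0],[0,0,0],[0,0,0],[0,0,0],[0,0,0],[0,0,0],[0,0,0],[0,0,0],[0,0,0]], jaw=[0.75,0.75,0.75,0.75,0.75,0.75,0.75,0.75,0.75,0.75,0.75,0.75,0.75,0.75,0.75])

```text
time_s: 55.35
tool_pos: [0.4562, 0.2485, 0.1867]
tool_rot: [179.9, -0.0, -3.6]
force: [0.0, -3.8, 3.4]
grip_width: 0.0719
grasp_force: 9.0
```

Call:
send_rows(xyz=[[0.001,0.0152,0],[0.001,0.0152,0],[0.001,0.0152,0],[0.001,0.0152,0],[0.001,0.0152,0],[0.001,0.0152,0],[0.001,0.0152,0],[0.001,0.0152,0],[0.001,0.0152,0],[0.001,0.0152,0],[0.001,0.0152,0],[0.001,0.0152,0],[0.001,0.0152,0],[0.001,0.0152,0],[0.001,0.0152,0],[0,0,0]], rotation=[[0,0,0],[0,0,0],[0,0,0],[0,0,0],[0,0,0],[0,0,0],[0,0,0],[0,0,0],[0,0,0],[0,0,0],[0,0,0],[0,0,0],[0,0,0],[0,0,0],[0,0,0],[0,0,0]], jaw=[0.75,0.75,0.75,0.75,0.75,0.75,0.75,0.75,0.75,0.75,0.75,0.75,0.75,0.75,0.75,0.75])

```text
time_s: 56.95
tool_pos: [0.4568, 0.0206, 0.1866]
tool_rot: [179.9, -0.0, -3.7]
force: [0.1, -3.7, 3.6]
grip_width: 0.0721
grasp_force: 9.0
```

Run:
```python
from h import *
b=fr(PO,PY,-.045,0)
plan((b[0],b[1],.186,PY,10))
c=cam('wrist'); cv2.imwrite('pics/w6.png',cv2.resize(c['image'],(400,300)))
```

```text
t 57.0 at [0.4568 0.0206 0.1866] [ 1.7988e+02 -2.0000e-02 -3.6500e+00] w 0.0721 F [ 0.1 -3.7  3.6]
turn [ 0.0021 -0.0003 -0.0009] then per row x 10 [ 0.0054 -0.0001  0.0001] tot [ 0.0543 -0.0007  0.0006]
```

View pics/w6.png

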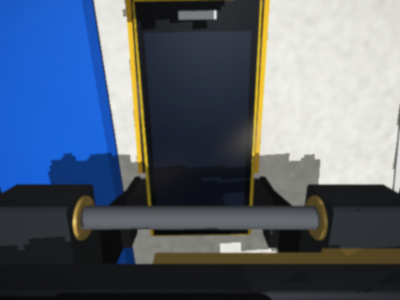

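Yellow is held straight and centred on the bed. Pushing in.

Call:
send_rows(xyz=[[0.005,0,0],[0.005,0,0],[0.005,0,0],[0.005,0,0],[0.005,0,0],[0.005,0,0],[0.005,0,0],[0.005,0,0],[0.005,0,0],[0.005,0,0],[0.002,0,0],[0.002,0,0],[0.002,0,0],[0,0,0]], rotation=[[0,0,0],[0,0,0],[0,0,0],[0,0,0],[0,0,0],[0,0,0],[0,0,0],[0,0,0],[0,0,0],[0,0,0],[0,0,0],[0,0,0],[0,0,0],[0,0,0]], jaw=[0.75,0.75,0.75,0.75,0.75,0.75,0.75,0.75,0.75,0.75,0.75,0.75,0.75,0.75])

```text
time_s: 58.4
tool_pos: [0.5113, 0.0199, 0.1856]
tool_rot: [180.0, 0.3, -3.5]
force: [-5.5, -0.2, 5.6]
grip_width: 0.0722
grasp_force: 9.0
```

Call:
send_rows(xyz=[[0.001,0,0],[0.001,0,0],[0.001,0,0],[0,0,0]], rotation=[[0,0,0],[0,0,0],[0,0,0],[0,0,0]], jaw=[0.75,0.75,0.75,0.75])

```text
time_s: 58.8
tool_pos: [0.5142, 0.0196, 0.1856]
tool_rot: [180.0, 0.3, -3.5]
force: [-5.0, 0.2, 5.2]
grip_width: 0.0721
grasp_force: 9.0
```

Run:
```python
from h import *
plan()
c=cam('wrist'); g=c['image'][285:318,215:295].astype(int).sum(2).mean(1); print(g.round().astype(int).tolist())
for v in (300,304,308): print(v,px2plane(c,255,v,.012).round(4))
```

```text
t 58.8 at [0.5142 0.0196 0.1856] [179.96   0.26  -3.49] w 0.0721 F [-5.   0.2  5.2]
[315, 312, 309, 304, 296, 283, 261, 220, 159, 86, 33, 21, 21, 21, 21, 21, 29, 66, 111, 127, 102, 75, 68, 70, 99, 187, 304, 387, 414, 417, 416, 415, 414]
300 [0.4847 0.021  0.012 ]
304 [0.4822 0.0212 0.012 ]
308 [0.4796 0.0214 0.012 ]
```

Call:
send_rows(xyz=[[0.001,0.0005,0],[0.001,0.0005,0],[0.001,0.0005,0],[0,0,0]], rotation=[[0,0,0],[0,0,0],[0,0,0],[0,0,0]], jaw=[0.75,0.75,0.75,0.75])

```text
time_s: 59.25
tool_pos: [0.5157, 0.0193, 0.1852]
tool_rot: [-180.0, 0.5, -3.4]
force: [-9.4, 2.9, 8.4]
grip_width: 0.0718
grasp_force: 9.0
```

The fence is reached (-9.4 N, the advance stalling). Releasing and going to the lever.

Call:
send_rows(xyz=[[0,0,0],[0,0,0],[0,0,0],[0,0,0],[0,0,-0.02],[0,0,-0.028],[0,0,-0.028],[0,0,-0.028],[0,0,-0.028],[0,0,-0.028],[0,0,-0.028],[0,0,-0.028],[0,0,-0.028],[0,0,-0.028],[0,0,-0.028],[0,0,-0.028],[0,0,-0.008]], rotation=[[0,0,0],[0,0,0],[0,0,0],[0,0,0],[0,0,0],[0,0,0],[0,0,0],[0,0,0],[0,0,0],[0,0,0],[0,0,0],[0,0,0],[0,0,0],[0,0,0],[0,0,0],[0,0,0],[0,0,0]], jaw=[1,1,1,1,1,1,1,1,0,0,0,0,0,0,0,0,0])

```text
time_s: 60.95
tool_pos: [0.5189, 0.0173, 0.5255]
tool_rot: [180.0, -0.3, -3.6]
force: [0.6, -0.8, -0.6]
grip_width: 0.0232
grasp_force: 0.0
```

Call:
send_rows(xyz=[[0.0262,0.011,0],[0.0262,0.011,0],[0.0262,0.011,0],[0.0262,0.011,0],[0.0262,0.011,0],[0.0262,0.011,0],[0.0262,0.011,0],[0.0262,0.011,0],[0.0262,0.011,0],[0,0,0],[0,0,0]], rotation=[[0,0,0],[0,0,0],[0,0,0],[0,0,0],[0,0,0],[0,0,0],[0,0,0],[0,0,0],[0,0,0],[0,0,0],[0,0,0]], jaw=[0,0,0,0,0,0,0,0,0,0,0])

```text
time_s: 62.05
tool_pos: [0.7482, -0.0964, 0.5199]
tool_rot: [-180.0, 0.2, -3.6]
force: [-1.1, 0.4, 0.9]
grip_width: 0.0006
grasp_force: 0.0
```

Run:
```python
from h import *
f=fr(PO,PY,.197,-.096)
plan((f[0],f[1],.443,PY,4)); print(redpx(cam('side'))[:1])
```

```text
t 62.0 at [ 0.7482 -0.0964  0.5199] [-179.95    0.18   -3.56] w 0.0006 F [-1.1  0.4  0.9]
turn [-0.0008  0.0032  0.0007] then per row x 4 [-0.0005 -0.0008  0.0192] tot [-0.0018 -0.0031  0.0769]
[[224.9, 144.0, 102.0]]
```

Call:
send_rows(xyz=[[0,-0.001,0.019],[0,-0.001,0.019],[0,-0.001,0.019],[0,0,0.019],[0,0,0],[-0.013,0,0],[-0.013,0,0],[-0.01,0,-0.0045],[-0.01,0,-0.0035],[-0.01,0,-0.0028],[-0.01,0,-0.002],[-0.01,0,-0.0013],[-0.01,0,-0.0006],[-0.01,0,0],[-0.01,0,0.0006],[-0.01,0,0.0013],[-0.01,0,0.002],[-0.01,0,0.0028],[-0.01,0,0.0035],[0,0,0]], rotation=[[0,0,0],[0,0,0],[0,0,0],[0,0,0],[0,0,0],[0,0,0],[0,0,0],[0,0,0],[0,0,0],[0,0,0],[0,0,0],[0,0,0],[0,0,0],[0,0,0],[0,0,0],[0,0,0],[0,0,0],[0,0,0],[0,0,0],[0,0,0]], jaw=[0,0,0,0,0,0,0,0,0,0,0,0,0,0,0,0,0,0,0,0])

```text
time_s: 64.1
tool_pos: [0.6037, -0.0837, 0.457]
tool_rot: [179.9, -1.0, -3.6]
force: [10.2, -0.5, 9.5]
grip_width: 0.0003
grasp_force: 5.4
```

Call:
send_rows(xyz=[[-0.004,0,0.002],[-0.004,0,0.002],[-0.003,0,0.0015],[-0.003,0,0.0015],[-0.003,0,0.0015],[-0.002,0,0.001],[0,0,0]], rotation=[[0,0,0],[0,0,0],[0,0,0],[0,0,0],[0,0,0],[0,0,0],[0,0,0]], jaw=[0,0,0,0,0,0,0])

```text
time_s: 64.8
tool_pos: [0.5865, -0.0827, 0.4488]
tool_rot: [179.9, -1.3, -3.5]
force: [13.9, -0.1, 12.0]
grip_width: 0.0001
grasp_force: 7.2
```

Call:
send_rows(xyz=[[-0.002,0,0.001],[-0.002,0,0.001],[0,0,0]], rotation=[[0,0,0],[0,0,0],[0,0,0]], jaw=[0,0,0])

```text
time_s: 65.1
tool_pos: [0.5844, -0.0825, 0.4486]
tool_rot: [179.9, -1.8, -3.5]
force: [20.8, -1.8, 14.4]
grip_width: 0.0007
grasp_force: 10.8
```

Call:
send_rows(xyz=[[-0.002,0,0.001],[0,0,0],[0.012,0,-0.003],[0.012,0,-0.003],[0.012,0,-0.003],[0.012,0,-0.003],[0.012,0,-0.0005],[0.012,0,-0.0005],[0.012,0,-0.0005],[0.012,0,-0.0005],[0.012,0,0.0025],[0.012,0,0.0025],[0.012,0,0.0025],[0.012,0,0.0025],[0.014,0,0],[0.014,0,0],[0,0,0],[0,0,-0.025],[0,0,-0.03],[0,0,-0.022]], rotation=[[0,0,0],[0,0,0],[0,0,0],[0,0,0],[0,0,0],[0,0,0],[0,0,0],[0,0,0],[0,0,0],[0,0,0],[0,0,0],[0,0,0],[0,0,0],[0,0,0],[0,0,0],[0,0,0],[0,0,0],[0,0,0],[0,0,0],[0,0,0]], jaw=[0,0,0,0,0,0,0,0,0,0,0,0,0,0,0,0,0,0,0,0])

```text
time_s: 67.1
tool_pos: [0.7478, -0.0932, 0.5225]
tool_rot: [180.0, -0.1, -3.6]
force: [0.0, 0.2, -1.5]
grip_width: 0.0007
grasp_force: 0.0
```

Call:
send_rows(xyz=[[-0.0268,-0.0107,0],[-0.0268,-0.0107,0],[-0.0268,-0.0107,0],[-0.0268,-0.0107,0],[-0.0268,-0.0107,0],[-0.0268,-0.0107,0],[-0.0268,-0.0107,0],[-0.0268,-0.0107,0],[-0.0268,-0.0107,0],[0,0,0.025],[0,0,0.03],[0,0,0.03],[0,0,0.03],[0,0,0.03],[0,0,0.03],[0,0,0.03],[0,0,0]], rotation=[[0,0,0],[0,0,0],[0,0,0],[0,0,0],[0,0,0],[0,0,0],[0,0,0],[0,0,0],[0,0,0],[0,0,0],[0,0,0],[0,0,0],[0,0,0],[0,0,0],[0,0,0],[0,0,0],[0,0,0]], jaw=[0,0,0,0,0,0,1,1,1,1,1,1,1,1,1,1,1])

```text
time_s: 68.8
tool_pos: [0.5116, 0.0174, 0.3112]
tool_rot: [179.9, 0.4, -3.6]
force: [-1.1, 0.6, -0.4]
grip_width: 0.0805
grasp_force: 0.0
```

Run:
```python
from h import *
b=fr(PO,PY,-.042,0.001)
plan((b[0],b[1],.186,PY,10)); print(redpx(cam('side'))[:1])
c=cam('wrist')
# phone side edges at z 12mm: bed/frame both yellowish; dark glass span at rows
V=hsv(c)[2]
for v in (150,170,190):
    k=np.nonzero(V[v,205:305]<60)[0]+205; print(v,px2plane(c,k.min(),v,.014).round(4),px2plane(c,k.max(),v,.014).round(4))
```

```text
t 68.8 at [0.5116 0.0174 0.3112] [179.94   0.43  -3.56] w 0.0805 F [-1.1  0.6 -0.4]
turn [0.001  0.0076 0.0008] then per row x 10 [ 0.0003 -0.0001  0.0125] tot [ 0.0025 -0.0014  0.1252]
[[224.5, 143.6, 116.0]]
150 [0.5485 0.0481 0.014 ] [ 0.5447 -0.0142  0.014 ]
170 [0.5308 0.0489 0.014 ] [ 0.527  -0.0128  0.014 ]
190 [0.5125 0.0506 0.014 ] [ 0.5088 -0.0095  0.014 ]
```

Call:
send_rows(xyz=[[0.001,-0.001,0.0128],[0.001,-0.0005,0.0128],[0,0,0.0128],[0,0,0.0128],[0,0,0.0128],[0,0,0.0128],[0,0,0.0128],[0,0,0.0128],[0,0,0.0128],[0,0,0.0128],[0,0,0],[0,0,0],[0,0,0],[0,0,0],[0,0,0]], rotation=[[0,0,0],[0,0,0],[0,0,0],[0,0,0],[0,0,0],[0,0,0],[0,0,0],[0,0,0],[0,0,0],[0,0,0],[0,0,0],[0,0,0],[0,0,0],[0,0,0],[0,0,0]], jaw=[1,1,1,1,1,1,1,1,1,1,1,0.75,0.75,0.75,0.75], newtons=9)

```text
time_s: 70.4
tool_pos: [0.5166, 0.0191, 0.1869]
tool_rot: [180.0, -0.1, -3.6]
force: [-0.2, 0.4, 1.8]
grip_width: 0.072
grasp_force: 9.0
```

Call:
send_rows(xyz=[[-0.003,0,0],[-0.006,0,0],[-0.006,0,0],[-0.006,0,0],[-0.006,0,0],[-0.006,0,0],[-0.006,0,0],[-0.006,0,0],[0,0,0]], rotation=[[0,0,0],[0,0,0],[0,0,0],[0,0,0],[0,0,0],[0,0,0],[0,0,0],[0,0,0],[0,0,0]], jaw=[0.75,0.75,0.75,0.75,0.75,0.75,0.75,0.75,0.75])

```text
time_s: 71.3
tool_pos: [0.471, 0.0219, 0.1868]
tool_rot: [180.0, -0.0, -3.6]
force: [2.7, 0.1, 7.3]
grip_width: 0.0719
grasp_force: 9.0
```

Run:
```python
from h import *
f=fr(MO,MY,-.043,.113); print(f)
plan((f[0],f[1],.187,MY,14)); print(env.get_obs()['grasp_force'])
t=cam('top')
for r in find(t,[(.43,-.44),(.43,-.225),(.67,-.225),(.67,-.44)],mask=notgreen(t)): print(r,inmat(r[0]))
```

```text
[ 0.50018172 -0.17183585]
t 71.3 at [0.471  0.0219 0.1868] [ 1.7997e+02 -5.0000e-02 -3.5500e+00] w 0.0719 F [2.7 0.1 7.3]
turn [ 0.0005 -0.0008 -0.1231] then per row x 14 [ 0.0012  0.0139 -0.    ] tot [ 0.0173  0.1952 -0.0002]
9.001929759979248
(array([ 0.5531, -0.3752,  0.1523,  0.0726,  5.1656]), (328.0, 199.3), 74, 89) [-0.003, -0.093]
(array([ 0.543 , -0.271 ,  0.1534,  0.0762,  3.3722]), (302.0, 201.8), 54, 124) [-0.006, 0.011]
```

Call:
send_rows(xyz=[[0,0,0],[0,0,0],[0.0012,0.01,0],[0.0012,0.014,0],[0.0012,0.014,0],[0.0012,0.014,0],[0.0012,0.014,0],[0.0012,0.014,0],[0.0012,0.014,0],[0.0012,0.014,0],[0.0012,0.014,0],[0.0012,0.014,0],[0.0012,0.014,0],[0.0012,0.014,0],[0.0012,0.014,0],[0.0012,0.012,0],[0,0,0]], rotation=[[0,0,-0.04],[0,0,-0.05],[0,0,-0.033],[0,0,0],[0,0,0],[0,0,0],[0,0,0],[0,0,0],[0,0,0],[0,0,0],[0,0,0],[0,0,0],[0,0,0],[0,0,0],[0,0,0],[0,0,0],[0,0,0]], jaw=[0.75,0.75,0.75,0.75,0.75,0.75,0.75,0.75,0.75,0.75,0.75,0.75,0.75,0.75,0.75,0.75,0.75])

```text
time_s: 73.05
tool_pos: [0.4987, -0.1657, 0.1863]
tool_rot: [-179.8, 0.2, 3.5]
force: [1.4, 2.0, 8.4]
grip_width: 0.0719
grasp_force: 9.0
```

Call:
send_rows(xyz=[[0,0,0],[0,0,0],[0,0,0],[0,0,0],[0,0,-0.015],[0,0,-0.03],[0,0,-0.03],[0,0,-0.03],[0,0,-0.02],[0,0,0]], rotation=[[0,0,0],[0,0,0],[0,0,0],[0,0,0],[0,0,0],[0,0,0],[0,0,0],[0,0,0],[0,0,0],[0,0,0]], jaw=[1,1,1,1,1,1,1,1,1,1])

```text
time_s: 74.05
tool_pos: [0.5006, -0.1669, 0.3155]
tool_rot: [179.8, -0.4, 3.5]
force: [-0.1, 0.1, -0.1]
grip_width: 0.0869
grasp_force: 0.0
```

Run:
```python
from h import *
c=cam('wrist')
for r in find(c,[(.43,-.44),(.43,-.12),(.67,-.12),(.67,-.44)],mask=notgreen(c)): print(r,inmat(r[0]))
plan()
cv2.imwrite('pics/f0.png',c['image'])
```

```text
(array([ 0.5533, -0.3684,  0.1493,  0.0673,  6.2453]), (480.5, 145.1), 73, 71) [-0.002, -0.086]
(array([ 0.5376, -0.1629,  0.1493,  0.0729,  3.9784]), (251.7, 140.8), 40, 138) [-0.005, 0.12]
t 74.1 at [ 0.4998 -0.1669  0.3134] [179.88  -0.19   3.49] w 0.0871 F [-0.2 -0.4 -0.6]
```

View pics/f0.png

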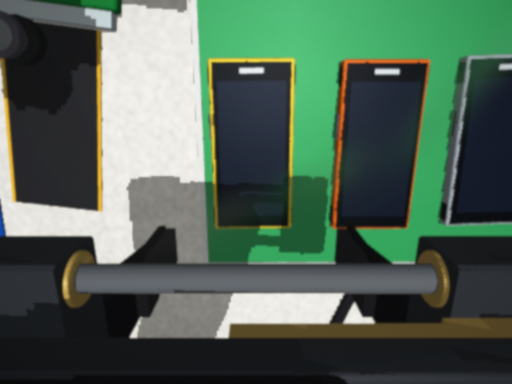

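All three phones lie on the green mat: yellow near col 252, orange near col 380, silver near col 480. As a check of the screens, I'll measure the slit heights from two wrist positions.

```bash
cat >> h.py <<'E'
def slits(c):
    H,S,V=hsv(c); m=((S<60)&(V>110)).astype(np.uint8)*region(c,[(.59,-.43),(.57,-.12),(.63,-.12),(.65,-.43)],.015); out=[]
    for p in big(m,6):
        if cv2.contourArea(p)>25:
            x,y,w,h=cv2.boundingRect(p); g=m[y:y+h,x:x+w]*c['image'][y:y+h,x:x+w].sum(2); v,u=np.mgrid[y:y+h,x:x+w]; out.append((float((u*g).sum()/g.sum()),float((v*g).sum()/g.sum()),w,h))
    return sorted(out)
E
python3 - <<'E'
from h import *; import pickle
c=cam('wrist'); pickle.dump((c,slits(c)),open('v1.pkl','wb')); print(slits(c))
E
```

```text
[(251.59878375007526, 67.6151093678769, 26, 8), (388.78939627192767, 68.82011707833658, 27, 7), (483.1151996962143, 68.10116185774746, 48, 53), (506.98547482187723, 63.699032802120264, 10, 7)]
```

Call:
send_rows(xyz=[[0,0.02,-0.005],[0,0.02,-0.005],[0,0.02,-0.005],[0,0.02,-0.005],[0,0.02,-0.005],[0,0.02,0],[0,0,0],[0,0,0]], rotation=[[0,0,0],[0,0,0],[0,0,0],[0,0,0],[0,0,0],[0,0,0],[0,0,0],[0,0,0]], jaw=[1,1,1,1,1,1,1,1])

```text
time_s: 74.95
tool_pos: [0.5065, -0.2868, 0.3356]
tool_rot: [-179.9, 0.0, 3.4]
force: [0.6, -0.9, 0.8]
grip_width: 0.0868
grasp_force: 0.0
```

Run:
```python
from h import *; import pickle
c1,s1=pickle.load(open('v1.pkl','rb')); c=cam('wrist'); s=slits(c); print(s)
for a in s1:
    for b in s:
        X=tri(c1,a[:2],c,b[:2])
        if -.005<X[2]<.03 : print(X.round(4))
for r in find(c,[(.43,-.44),(.43,-.12),(.67,-.12),(.67,-.44)],mask=notgreen(c)): print(r[0],inmat(r[0]))
print(redpx(cam('side'))[:1]); plan()
```

```text
[(72.56826194611774, 75.6133412173399, 12, 75), (115.98487486398258, 68.06487728206989, 25, 7), (243.48399179710387, 68.91323135515192, 24, 7), (355.59724080524467, 64.86706815306017, 83, 52), (360.0672927952474, 63.88745712728788, 25, 7)]
[ 0.6021 -0.1586  0.0134]
[ 0.6082 -0.2702  0.0134]
[ 0.6184 -0.3693  0.008 ]
[ 0.6202 -0.3758 -0.001 ]
[ 0.5539 -0.3762  0.1493  0.0741  5.5147] [-0.002, -0.094]
[ 0.5438 -0.2741  0.1498  0.0735  3.5613] [-0.006, 0.008]
[ 0.5374 -0.1654  0.1499  0.0748  3.9249] [-0.005, 0.117]
[[224.3, 143.9, 122.5]]
t 75.0 at [ 0.5069 -0.2855  0.3359] [-1.7993e+02  2.0000e-02  3.5700e+00] w 0.087 F [ 0.6  0.5 -0.5]
```

The yellow and orange slits stand at 13.4 mm, so those screens are shut. Silver was cut off in the first view, so I'll take one more.

Run:
```python
from h import *; import pickle
c=cam('wrist'); pickle.dump((c,slits(c)),open('v1.pkl','wb'))
```

Call:
send_rows(xyz=[[0,0.02,0],[0,0.02,0],[0,0.02,0],[0,0.02,0],[0,0.02,0],[0,0,0],[0,0,0]], rotation=[[0,0,0],[0,0,0],[0,0,0],[0,0,0],[0,0,0],[0,0,0],[0,0,0]], jaw=[1,1,1,1,1,1,1])

```text
time_s: 75.8
tool_pos: [0.5122, -0.3876, 0.3358]
tool_rot: [-180.0, 0.0, 3.4]
force: [0.7, 0.8, 0.2]
grip_width: 0.0872
grasp_force: 0.0
```

Run:
```python
from h import *; import pickle
c1,s1=pickle.load(open('v1.pkl','rb')); c=cam('wrist'); s=slits(c)
for a in s1:
    for b in s:
        if a[2]<30>b[2] and a[3]<10>b[3]:
            X=tri(c1,a[:2],c,b[:2])
            if -.005<X[2]<.03 : print(X.round(4))
print(env.get_obs()['force'])
```

```text
[ 6.027e-01 -1.531e-01 -3.000e-04]
[ 0.6082 -0.2701  0.0129]
[ 0.6184 -0.3717  0.0131]
[-0.48124222 -0.3839049   0.08893687]
```

Silver's slit is at 13.1 mm, matching orange, so all three screens are home. Handing in.

```bash
python3 -c "
from cell import env
print(env.sign_off())"
```

```text
the job is handed in; nothing more can be done
None
```

I pressed all three phones' screens home and slid the phones onto the green mat, the lever is back up, and I handed the job in at about 76 s; sign-off returned no verdict.

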